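Grade foil-wrapped chocolates by size

TASK

Sort the loose foil-wrapped chocolates by size on the grader: first put every one of them from the wooden tray into its tipping pan, then lower the clear hinged cover gently onto its stop without letting it slam, and only then lift the pan by its black tab to its upper stop so that they roll down the ramp and drop through the slots, small ones into the first bay, medium into the second, large into the last. Let the pan back down to rest, leave the cover shut, and do not disturb the mug, the cup or the red lid.

Things in the scene. Friction and masses are not known exactly. Their poses are not given: they have to be found in the camera images.
- grader: Chocolate grader, a white table-top appliance 385 mm long, fixed to the counter. Origin on the counter below the hinge between pan and ramp. +x runs down the ramp, away from the pan: pan at x -168 to 0 mm, ramp at x 0 to 179, both centred on y = 0. White housing under the pan, 60 mm high, with sloping skirts out to y -82 and 82 mm. Bays at y -32 to -84 mm, front wall 45 mm high.
- ramp_head (a point): Apex of the ramp at its head, 105 mm above the counter. The ramp is a steel V trough 64 mm wide that falls 0.2 mm per mm; its bottom slot widens in steps: 24.5 mm wide at grader x 15-70, 35 mm at x 70-125, 45.5 mm at x 125-179. A ball falls through the first slot wide enough onto a floor sloping to -y and rolls into the bay there; centres then lie below 65 mm.
- pan (a joint): Tipping pan, a steel V trough 64 mm wide and 167 mm long inside, open to the ramp, hinged across the ramp's head (line along grader y, 105 mm up). 0 = at rest, sloping 0.16 rad down to its back wall, so that balls roll there and queue in single file (five fit); grows as the back is lifted, to 0.37 rad at the upper stop, when all roll out. It sinks back to 0 by its weight, damped, in about a second.
- pan_drop (a point): Point in the pan on its centre line, 38 mm before the hinge, about 1 mm above the V's apex; the trough's side edges are about 18 mm above it. Axes as the grader's when the pan is at rest. Good place to put balls in: they roll back from here. A ball at rest here has its centre 11 to 24 mm above it.
- pan_tab (a point): Middle of the lifting tab, about 9 mm below its top edge, behind the back wall, 187 mm from the hinge line. The tab is a black upright plate 34 mm long along the pan, 10 mm thick across it, its upper part standing clear; pinch it across its thickness from above and raise it along its arc, about 67 mm.
- cover (a joint): Clear cover over the ramp, a 146 x 70 x 4 mm plate hinged along the grader's +y wall (line parallel to grader x). 0 = shut, level on the end wall, 146 mm above the counter; grows as it opens, to 1.9 rad (leaning back). A stiff hinge (0.1 N m) keeps it where it is left; moving it takes about 1 N at the handle. Landing faster than 1.5 rad/s is a slam.
- cover_handle (a point): Middle of the cover's handle, a round steel bar 10 mm thick and 60 mm long, parallel to grader x, on two 7 mm rods, 33 mm clear of the plate's free edge and 110 mm from the hinge line. It can be pinched from above at any opening, across grader y, and turns between the fingers as the cover swings.
- cover_hinge (a point): Point on the cover's hinge line level with the handle's middle; the cover swings about it in the grader's y-z plane. When shut, the handle lies 110 mm to its -y side, at its height.
- bay_small (a point): First bay (nearest the pan) under the narrowest slot, for the small pieces: point on its floor, 62 mm to the grader's -y side of the ramp's centre line. Inside it is 55 mm along x.
- bay_medium (a point): Second bay, under the middle slot, for the medium pieces; as bay_small, 55 mm further on.
- bay_large (a point): Last bay, under the widest slot, for the large pieces; as bay_small, 52 mm long.
- tray: Low wooden tray on the counter, fixed, 180 x 270 mm; floor 5 mm thick, rim 11 mm above the counter (6 mm above its floor). Origin on the counter below its middle.
- choc1_center (a point): Centre of a small foil-wrapped chocolate, a hard ball 22 mm in diameter that rolls a little; lies on the tray at the start. May be absent.
- choc2_center (a point): Centre of a small foil-wrapped chocolate, a hard ball 22 mm in diameter that rolls a little; lies on the tray at the start. May be absent.
- choc3_center (a point): Centre of a small foil-wrapped chocolate, a hard ball 22 mm in diameter that rolls a little; lies on the tray at the start. May be absent.
- choc4_center (a point): Centre of a medium foil-wrapped chocolate, a hard ball 32 mm in diameter that rolls a little; lies on the tray at the start. May be absent.
- choc5_center (a point): Centre of a medium foil-wrapped chocolate, a hard ball 32 mm in diameter that rolls a little; lies on the tray at the start. May be absent.
- choc6_center (a point): Centre of a large foil-wrapped chocolate, a hard ball 42 mm in diameter that rolls a little; lies on the tray at the start. May be absent.
- mug: White ceramic mug, 80 mm wide, 95 mm high; bystander. Origin under its middle.
- cup: Clear polycarbonate cup, 76 mm wide, 110 mm high; bystander. Origin under its middle.
- lid: Red silicone lid, 96 mm wide, 26 mm high; bystander. Origin under its middle.

How it is judged:
On the way, in this order (a step that is already met when the one before it is completed fails the run):
1. every chocolate that is there lies in the tipping pan, the pan at rest (x of choc1_center in the frame of pan_drop between -0.132 and 0.036 m and y of choc1_center in the frame of pan_drop between -0.028 and 0.028 m and z of choc1_center in the frame of pan_drop between -0.016 and 0.037 m and x of choc2_center in the frame of pan_drop between -0.132 and 0.036 m and y of choc2_center in the frame of pan_drop between -0.028 and 0.028 m and z of choc2_center in the frame of pan_drop between -0.016 and 0.037 m and x of choc3_center in the frame of pan_drop between -0.132 and 0.036 m and y of choc3_center in the frame of pan_drop between -0.028 and 0.028 m and z of choc3_center in the frame of pan_drop between -0.016 and 0.037 m and x of choc4_center in the frame of pan_drop between -0.132 and 0.036 m and y of choc4_center in the frame of pan_drop between -0.028 and 0.028 m and z of choc4_center in the frame of pan_drop between -0.016 and 0.037 m and x of choc5_center in the frame of pan_drop between -0.132 and 0.036 m and y of choc5_center in the frame of pan_drop between -0.028 and 0.028 m and z of choc5_center in the frame of pan_drop between -0.016 and 0.037 m and x of choc6_center in the frame of pan_drop between -0.132 and 0.036 m and y of choc6_center in the frame of pan_drop between -0.028 and 0.028 m and z of choc6_center in the frame of pan_drop between -0.016 and 0.037 m and value of joint pan below 0.05 rad), for 0.3 s.
2. the cover is shut on its stop (value of joint cover below 0.06 rad), for 0.2 s.
3. the pan is tipped to its upper stop with the cover shut (value of joint pan above 0.31 rad and value of joint cover below 0.08 rad), for 0.1 s.
At the end, for the whole second after the job is handed in: Every chocolate that is there lies in the bay of its size (centre between that bay's walls and less than 65 mm above the counter), the cover is shut (below 0.06 rad) and the pan is back at rest (below 0.05 rad) (x of choc1_center in the frame of grader between 0.015 and 0.07 m and y of choc1_center in the frame of grader between -0.084 and 0.032 m and z of each of choc1_center, choc2_center, choc3_center, choc4_center, choc5_center, choc6_center in the frame of grader below 0.065 m and x of choc2_center in the frame of grader between 0.015 and 0.07 m and y of choc2_center in the frame of grader between -0.084 and 0.032 m and x of choc3_center in the frame of grader between 0.015 and 0.07 m and y of choc3_center in the frame of grader between -0.084 and 0.032 m and x of choc4_center in the frame of grader between 0.07 and 0.125 m and y of choc4_center in the frame of grader between -0.084 and 0.032 m and x of choc5_center in the frame of grader between 0.07 and 0.125 m and y of choc5_center in the frame of grader between -0.084 and 0.032 m and x of choc6_center in the frame of grader between 0.125 and 0.178 m and y of choc6_center in the frame of grader between -0.084 and 0.032 m and value of joint cover below 0.06 rad and value of joint pan below 0.05 rad); the robot touches nothing.
It fails at once if the cover slams: it reaches its stop (last 0.12 rad) faster than 1.5 rad/s (value of joint cover below 0.12 rad and velocity of joint cover below -1.5 rad/s).
It fails at once if the mug, the cup or the lid is shifted by more than 30 mm or tipped (distance of any of mug, cup, lid from where it was at the start of the episode above 0.03 m or angle between any of mug, cup, lid's own z axis and vertical above 0.5 rad).
Of choc1, choc2, choc3, choc4, choc5, choc6 only 3 to 5 are there at a start; the rules pass over those that are not, and their reading is None.
At some moment in a run one of choc1, choc2, choc3, choc4, choc5, choc6 may be knocked a few centimetres aside while the robot is not near it.
Once in a run the grip may slacken for a moment while it holds something.
It also fails if it takes over 208 s, if anything falls off the work surface, if the arm or the gripper's body presses on something with over 40 N, if the wrist force passes 120 N, or if a joint passes its speed limit or range.

ROBOT

A 6-joint arm with a two-finger parallel gripper is mounted at the origin on the work surface. World frame = base frame: x ahead of the robot, y to its left, z up, the work surface at z = 0. Lengths are in m, angles in rad, forces in N, time in s.
With the tool pointing down it reaches from about 0.25 to 0.725 m from the base axis. Payload 9.7 kg.
Tool frame: the origin (TCP) lies midway between the tips of the shut fingers; the grasp point (between the pads) lies 19 mm behind it (manip.tcp_to_grasp is the distance from the TCP to the grasp point, in m); z points along the fingers, y is the line along which they close (so a half turn about z gives the same grasp; the last joint's range is limited). The gripper opens to 85 mm and grips with 20 to 120 N. Pads are 22 mm wide; open, the fingers measure 114 mm over their backs; the gripper's body (76 mm by 85 mm) begins 54 mm behind the grasp point. The pads swing forward as they close: fully open they stand 13 mm farther back than shut.
Start: joints at [-1.186, 0.087, 0.176, 1.66, 0, 1.571], TCP at [0.206, -0.51, 0.231] pointing down, gripper open.
Joint ranges: [-3.13, 3.13], [-0.85, 1.81], [-1.15, 1.24], [-2.2, 2.28], [-1.44, 1.52], [-3.14, 3.14]. Speed limits (rad/s): [2.22, 2.22, 2.57, 3.14, 3.14, 3.14].

INTERFACE

Orientations are given as a rotation vector (axis times angle).
In Python, from cell import manip, grab_frame, camera_info gives the robot as it stands.
- The arm moves only by the shell command python3 -m crank 'ROWS' [OPENING]. ROWS is JSON, a list of rows, each an object of numbers: "tx", "ty", "tz": the shift along the tool's x, y, z in mm; "roll": the turn about the tool's z in rad. In form: [{"tx": .., "ty": .., "tz": .., "roll": ..}, ...]. A call has 1 to 20 rows; each row is the pose to reach, as a shift and turn from the pose commanded when the call began, along the tool's axes at that moment; what a row does not reach only later rows make up. A row lasts 1/12 s, in which the tool goes at most 41.7 mm and 7.16 degrees, less where a joint would pass 70% of its speed; a pose out of reach is approached as far as the arm can. A call with a gripper value outside its range is refused whole. OPENING is the closure, from 0 (fully open) to 1 (shut), set as the call begins (- or left out, the last holds). The fingers move at their own pace and stop on an object; the grip force is fixed at half the most. Time passes only in rows, so rows that repeat a pose let the fingers close. It gives the time, the measured TCP pose, the force, the opening and the grip force at its end, in the units of the state.
- manip.sense(): the state, without advancing time (a new reading comes with each control period).
- grab_frame(name): name is "scene" or "top" or "wrist"; returns the picture (384x512x3 uint8, red, green, blue); there is no depth.
- camera_info(name): a dict with "camera_matrix" (3x3 intrinsics, pixels), "k1" (the pictures are not rectified: a ray, as slopes to the right and down, at radius r is drawn at 1 + k1 r^2 times it, then the intrinsics apply), "R" (3x3) and "t" (3): a world point X has camera coordinates R X + t; the wrist camera has in their place "mount" (4x4, takes a point from camera to tool coordinates, whose origin is the TCP and whose axes are the flange's). Camera axes: x right, y down, z forward; pixel columns grow to the right and rows downward; lengths in m; the calibration is good to about 2 mm. A picture is of the moment at which its call begins: read the wrist's pose just before it. camera_info takes no time and is no camera call.
- manip.sign_off(): hands the job in; it is judged then, once.
The state is a dict: "clock": time; "qpos": joint angles; "qvel": joint speeds; "joint_efforts": joint torques, N m; "eef_pos": TCP position; "tcp_rot": TCP orientation; "contact_force": force on the tool from outside, world axes, zero at the start; "ft_torque": the same for the moment, N m; "grip_width": opening from 0.0 (shut) to 1.0 (fully open); "finger_force": force on a finger pad.
Only numpy, scipy, OpenCV 4.12 (cv2) and the standard library are available. Lean on these libraries where they do the work, as an engineer would, in place of code of your own. Each camera call takes 0.05 s, during which the arm holds its last target. There are 200 camera calls.

## Working session

There is one attempt and no reset: what is moved stays moved. The work goes in short steps, Python scripts to look and compute and a shell command to move; the robot and the scene stay as the last step left them, time stands still between calls to the robot, and variables do not carry over. Pictures are saved under pics/ and viewed, at most 14 in all, crops included, and the job is handed in when it is done.

```bash
ls; mkdir -p pics
cat > h.py <<'E'
import numpy as np, cv2, json
from scipy.spatial.transform import Rotation as Rn
from cell import manip, grab_frame, camera_info
def cam(name, st=None):
    c=camera_info(name); K=np.array(c["camera_matrix"]); k1=c["k1"]
    if "R" in c: R=np.array(c["R"]); t=np.array(c["t"])
    else:
        st=st or manip.sense(); T=np.eye(4); T[:3,:3]=Rn.from_rotvec(st["tcp_rot"]).as_matrix(); T[:3,3]=st["eef_pos"]
        M=np.linalg.inv(T@np.array(c["mount"])); R=M[:3,:3]; t=M[:3,3]
    return K,k1,R,t
def ray(C,uv):
    K,k1,R,t=C
    n=cv2.undistortPoints(np.array([[uv]],float),K,np.array([k1,0,0,0,0.]))[0,0]
    d=R.T@np.array([n[0],n[1],1]); return -R.T@t, d/np.linalg.norm(d)
def onz(C,uv,z):
    o,d=ray(C,uv); return o+d*(z-o[2])/d[2]
def tri(*obs):
    A=np.zeros((3,3));b=np.zeros(3)
    rs=[ray(C,uv) for C,uv in obs]
    for o,d in rs: P=np.eye(3)-np.outer(d,d);A+=P;b+=P@o
    X=np.linalg.solve(A,b); return X,[np.linalg.norm((np.eye(3)-np.outer(d,d))@(X-o)) for o,d in rs]
def proj(C,X):
    K,k1,R,t=C
    return cv2.projectPoints(np.array([X],float),cv2.Rodrigues(R)[0],t,K,np.array([k1,0,0,0,0.]))[0].reshape(-1,2)
def shot(name,fn):
    st=manip.sense(); im=grab_frame(name); cv2.imwrite('pics/'+fn,im[:,:,::-1]); 
    json.dump({k:np.array(st[k]).tolist() for k in ("eef_pos","tcp_rot")},open('pics/'+fn+'.json','w')); return im
def wcam(fn): return cam("wrist",json.load(open('pics/'+fn+'.json')))
E
python3 - <<'E'
from h import *
a=shot("scene","s0.png");b=shot("top","t0.png")
for n,i in(("S0",a),("T0",b)): cv2.imwrite(f"pics/{n}.png",cv2.resize(i[:,:,::-1],(800,600),interpolation=cv2.INTER_CUBIC))
for n in("scene","top"):
    K,k,R,t=cam(n);print(n,K.tolist(),k,(-R.T@t).round(3),R.round(2).tolist())
print(camera_info("wrist"));print(manip.sense())
E
```

```text
pics
scene [[406.0593806115484, 0.0, 260.1842776151455], [0.0, 406.0593806115484, 195.26059149658647], [0.0, 0.0, 1.0]] 0.017460344648664253 [ 1.001 -0.496  1.259] [[0.77, 0.64, 0.0], [0.56, -0.67, -0.48], [-0.3, 0.37, -0.88]]
top [[353.7198895955745, 0.0, 261.7118394214139], [0.0, 353.7198895955745, 188.70760107576393], [0.0, 0.0, 1.0]] -0.031079579291312852 [ 0.408 -0.011  1.336] [[-0.03, -1.0, -0.01], [-0.99, 0.03, -0.15], [0.15, 0.01, -0.99]]
{'camera_matrix': array([[293.09463782,   0.        , 260.39855718],
       [  0.        , 293.09463782, 196.15214347],
       [  0.        ,   0.        ,   1.        ]]), 'k1': -0.035358964365293274, 'mount': array([[-5.64449917e-04, -9.45988172e-01, -3.24200648e-01,
         8.33019284e-02],
       [ 9.99999824e-01, -5.93102717e-04, -1.04307726e-05,
         1.04225334e-03],
       [-1.82416898e-04, -3.24200597e-01,  9.45988340e-01,
        -1.42202763e-01],
       [ 0.00000000e+00,  0.00000000e+00,  0.00000000e+00,
         1.00000000e+00]])}
{'clock': 0.1, 'qpos': array([-1.18595375e+00,  8.74089587e-02,  1.75184489e-01,  1.65977744e+00,
       -8.39309791e-06,  1.57074640e+00]), 'qvel': array([ 0.00039107, -0.00078024,  0.0024443 ,  0.00146253, -0.00094104,
       -0.00020337]), 'joint_efforts': array([ 1.07473046e-03, -5.21563947e+01,  4.65652442e+01,  1.59660203e-02,
       -2.79017726e-06,  2.97818576e-05]), 'eef_pos': array([ 0.20639784, -0.50958189,  0.230637  ]), 'tcp_rot': array([-3.08243672e+00, -6.00636745e-01,  3.74901208e-04]), 'contact_force': array([-0.12623733,  0.84901698, -1.08643187]), 'ft_torque': array([0.03471584, 0.02873069, 0.04348727]), 'finger_force': 0.0, 'grip_width': 0.9987994796250378}
```

View pics/S0.png

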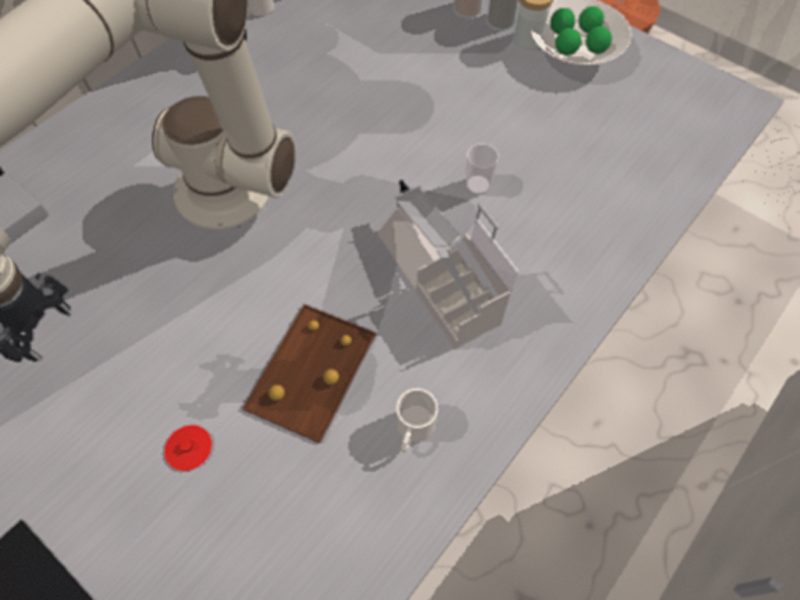

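View pics/T0.png

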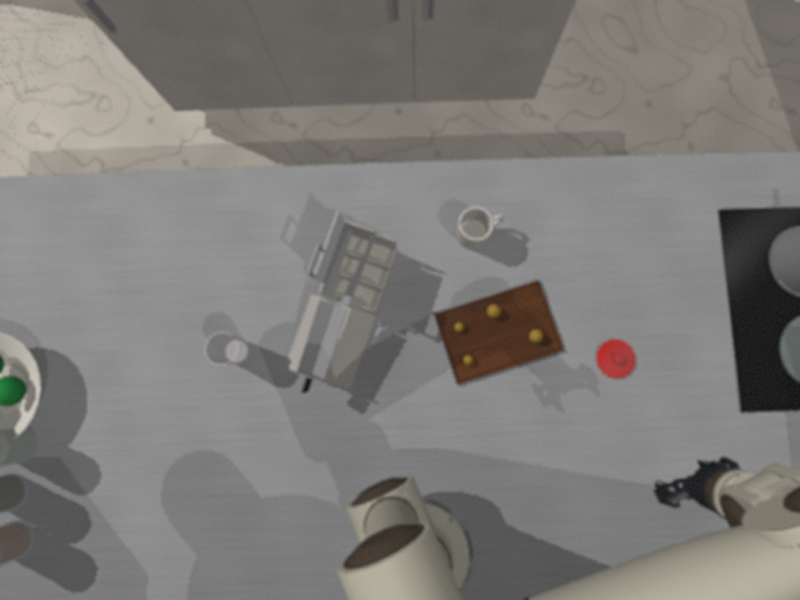

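Four balls (two small, two larger) on the tray: scene view at (313,325), (346,340), (331,377), (277,393), top view at (468,360), (459,327), (494,311), (536,336). The tab is black at (403,187) and (308,384), and the cover stands open on the grader's left. I'll enlarge the grader next.

Run:
```python
from h import *
s=cv2.imread("pics/s0.png");t=cv2.imread("pics/t0.png")
a=s[105:230,220:385];b=t[120:270,175:290]
A=cv2.resize(a,None,fx=4.8,fy=4.8,interpolation=cv2.INTER_CUBIC);cv2.imwrite("pics/Sg.png",A)
B=cv2.resize(b,None,fx=4,fy=4,interpolation=cv2.INTER_CUBIC);cv2.imwrite("pics/Tg.png",B)
def balls(im):
    h=cv2.cvtColor(im,cv2.COLOR_BGR2HSV);m=cv2.inRange(h,(15,120,90),(32,255,255))
    n,l,st,c=cv2.connectedComponentsWithStats(m);return [(c[i].round(1),st[i][2:]) for i in range(1,n) if st[i][4]>8]
for i in(s,t):print(balls(i))
S=cam("scene");T=cam("top")
for p,q in(((313,325),(468,360)),((346,340),(459,327)),((331,377),(494,311)),((277,393),(536,336)),((403,187),(308,384))):
    X,e=tri((S,np.array(p)/1.5625),(T,np.array(q)/1.5625));print(X.round(4),np.round(e,4))
```

```text
[(array([200.4, 207.7]), array([ 8,  7, 43], dtype=int32)), (array([221. , 217.1]), array([ 7,  7, 44], dtype=int32)), (array([211.5, 240.5]), array([11, 10, 88], dtype=int32)), (array([176.5, 250.5]), array([12, 10, 90], dtype=int32))]
[(array([314.9, 198.2]), array([ 9,  9, 61], dtype=int32)), (array([292.8, 208.5]), array([ 6,  6, 30], dtype=int32)), (array([342.1, 214.2]), array([ 9,  9, 65], dtype=int32)), (array([298.6, 229.8]), array([ 6,  7, 33], dtype=int32))]
[ 0.4425 -0.1364  0.0109] [0.0009 0.0009]
[ 0.5224 -0.1176  0.0106] [0.0017 0.0017]
[ 0.5579 -0.2029  0.0153] [0.0016 0.0016]
[ 0.4952 -0.3003  0.0135] [0.0018 0.0018]
[0.3975 0.2275 0.1056] [0.0011 0.0011]
```

View pics/Sg.png

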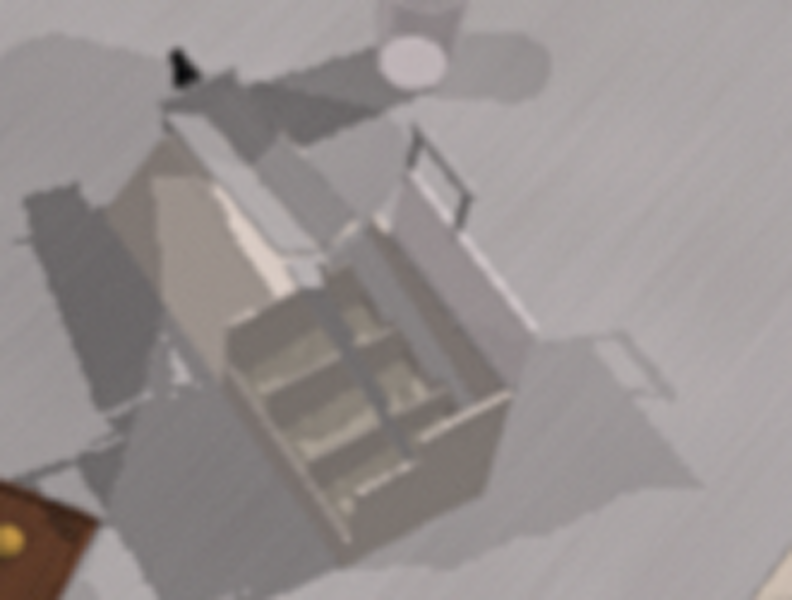

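View pics/Tg.png

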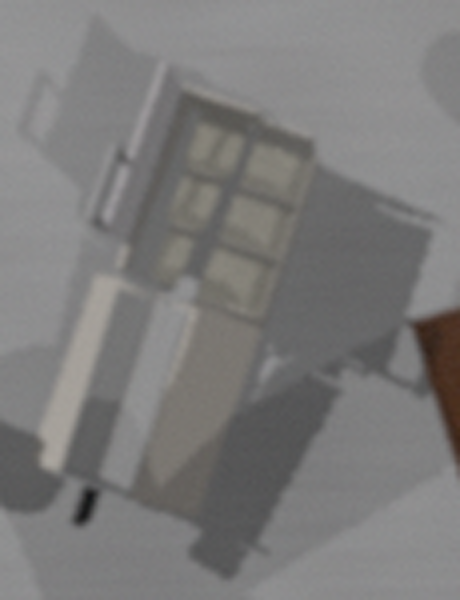

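Scene crop: handle bar ends at (416,130) and (468,198), tab at (183,65), front wall from (228,370) to (347,545). Top crop: bar about (118,152) to (97,220), tab at (85,505), front wall from (262,320) to (315,140).

Run:
```python
from h import *
S=cam("scene");T=cam("top")
s=lambda p:(S,np.array(p)/4.8+[220,105]-0.4); t=lambda p:(T,np.array(p)/4+[175,120]-.4)
P={}
for n,p,q in(("tabtop",(180,58),(82,512)),("bar_far",(468,198),(118,152)),("bar_near",(416,130),(97,220)),("front_near",(226,372),(262,320)),("front_far",(347,545),(315,140)),("end+y",(510,397),(182,85)),("coverfarcorner",(540,332),(164,63))):
    X,e=tri(s(p),t(q));P[n]=X;print(n,X.round(4),np.round(e,4))
for a,b in(("bar_near","bar_far"),("front_near","front_far")):
    d=P[b]-P[a];print(a,np.linalg.norm(d),np.arctan2(d[1],d[0]))
```

```text
tabtop [0.3909 0.2323 0.113 ] [0.0001 0.0001]
bar_far [0.6741 0.1777 0.2451] [0.0009 0.0009]
bar_near [0.619  0.1938 0.2528] [0.0018 0.0018]
front_near [0.5612 0.0803 0.0328] [0. 0.]
front_far [0.7222 0.0221 0.0527] [0.0056 0.0056]
end+y [0.7568 0.1379 0.1378] [0.0016 0.0016]
coverfarcorner [0.7577 0.1462 0.2086] [0.0016 0.0016]
bar_near 0.05792513816398849 -0.28383766802934607
front_near 0.1723276697625164 -0.3471759277819989
```

```bash
cat >> h.py <<'E'
def go(x,y,z,yaw=None):
    "delta to TCP xyz, yaw = world direction angle of tool y (mod pi)"
    st=manip.sense(); R=Rn.from_rotvec(st["tcp_rot"]).as_matrix(); d=R.T@(np.array([x,y,z])-st["eef_pos"])*1000
    s="tx %.1f ty %.1f tz %.1f"%tuple(d); cur=np.arctan2(R[1,1],R[0,1])
    if yaw is not None:
        r=-(yaw-cur); r=(r+np.pi/2)%np.pi-np.pi/2; s+=" roll %.3f (or %.3f)"%(r,r-np.sign(r)*np.pi)
    n=np.linalg.norm(d)/41.7; print(s,"| rows>=%.1f yawy %.3f q6 %.2f"%(n,cur,st["qpos"][5]))
E
python3 - <<'E'
from h import *
go(.47,-.19,.25,-.3)
st=manip.sense();print(Rn.from_rotvec(st["tcp_rot"]).as_matrix().round(3))
E
```

```text
tx 364.3 ty -197.3 tz -19.1 roll -0.886 (or 2.256) | rows>=9.9 yawy -1.186 q6 1.57
[[ 0.927  0.375 -0.   ]
 [ 0.375 -0.927  0.001]
 [-0.    -0.001 -1.   ]]
```

```bash
python3 -m crank '[{"tx":364,"ty":-197,"tz":-20,"roll":-0.886},{"tx":364,"ty":-197,"tz":-20,"roll":-0.886},{"tx":364,"ty":-197,"tz":-20,"roll":-0.886},{"tx":364,"ty":-197,"tz":-20,"roll":-0.886},{"tx":364,"ty":-197,"tz":-20,"roll":-0.886},{"tx":364,"ty":-197,"tz":-20,"roll":-0.886},{"tx":364,"ty":-197,"tz":-20,"roll":-0.886},{"tx":364,"ty":-197,"tz":-20,"roll":-0.886},{"tx":364,"ty":-197,"tz":-20,"roll":-0.886},{"tx":364,"ty":-197,"tz":-20,"roll":-0.886},{"tx":364,"ty":-197,"tz":-20,"roll":-0.886},{"tx":364,"ty":-197,"tz":-20,"roll":-0.886},{"tx":364,"ty":-197,"tz":-20,"roll":-0.886},{"tx":364,"ty":-197,"tz":-20,"roll":-0.886},{"tx":364,"ty":-197,"tz":-20,"roll":-0.886}]' 0
cat >> h.py <<'E'
def wballs(fn):
    im=shot("wrist",fn);C=wcam(fn);h=cv2.cvtColor(im,cv2.COLOR_RGB2HSV);m=cv2.inRange(h,(14,110,90),(34,255,255))
    n,l,st,c=cv2.connectedComponentsWithStats(m)
    for i in range(1,n):
        if st[i][4]<60: continue
        out=[]
        for r in(.011,.016,.021):
            X=onz(C,c[i],.005+r);o=-C[2].T@C[3];dd=np.linalg.norm(X-o)
            out.append((X.round(4).tolist(),round(2*r*C[0][0,0]/dd,1)))
        print(c[i].round(1),st[i],out)
E
python3 - <<'E'
from h import *
wballs("w1.png")
E
```

```text
clock: 1.35
eef_pos: [0.4692, -0.1916, 0.2513]
tcp_rot: [-2.53, -1.862, 0.0]
contact_force: [0.1, -0.1, -0.5]
grip_width: 1.0
finger_force: 0.0
[284.5  92.5] [275  83  20  20 319] [([0.5234, -0.1176, 0.016], np.float64(17.0)), ([0.523, -0.1175, 0.021], np.float64(25.1)), ([0.5226, -0.1175, 0.026], np.float64(33.4))]
[228.1 126.9] [219 117  19  20 292] [([0.4442, -0.136, 0.016], np.float64(16.9)), ([0.4448, -0.1357, 0.021], np.float64(24.9)), ([0.4455, -0.1354, 0.026], np.float64(33.1))]
[329.  150.5] [316 137  27  28 579] [([0.5591, -0.2031, 0.016], np.float64(16.4)), ([0.5582, -0.2019, 0.021], np.float64(24.2)), ([0.5573, -0.2007, 0.026], np.float64(32.1))]
[301.2 229.9] [289 218  25  25 481] [([0.4957, -0.3018, 0.016], np.float64(15.3)), ([0.4957, -0.2993, 0.021], np.float64(22.5)), ([0.4957, -0.2968, 0.026], np.float64(30.0))]
```

View pics/w1.png

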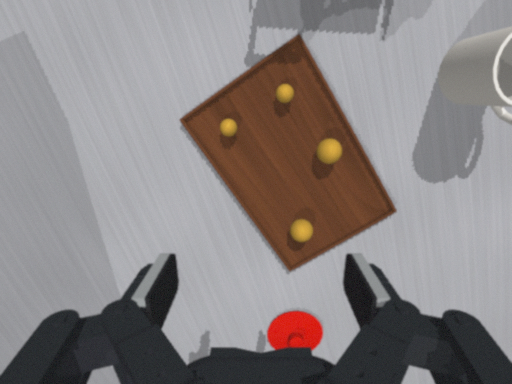

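Close view: small balls at (284,93) and (228,127), medium at (329,150) and (301,230), in agreement with the triangulation. The mug is upper right and the lid is below. Now I'll pick the first small ball.

Run:
```python
from h import *
go(.444,-.136,.008,-.3)
T=cam("top");S=cam("scene")
print("mug",onz(T,np.array((476,224))/1.5625,.09),onz(S,np.array((417,405))/1.5625,.09),"cup",onz(T,np.array((225,349))/1.5625,.05))
```

```text
tx 45.6 ty -40.7 tz 243.3 roll -0.002 (or 3.140) | rows>=6.0 yawy -0.302 q6 1.49
mug [ 0.75279264 -0.16174391  0.09      ] [ 0.75297792 -0.15582059  0.09      ] cup [0.48209165 0.43206081 0.05      ]
```

```bash
python3 -m crank '[{"tx":45.6,"ty":-40.7,"tz":30},{"tx":45.6,"ty":-40.7,"tz":60},{"tx":45.6,"ty":-40.7,"tz":100},{"tx":45.6,"ty":-40.7,"tz":140},{"tx":45.6,"ty":-40.7,"tz":180},{"tx":45.6,"ty":-40.7,"tz":215},{"tx":45.6,"ty":-40.7,"tz":235},{"tx":45.6,"ty":-40.7,"tz":243},{"tx":45.6,"ty":-40.7,"tz":243},{"tx":45.6,"ty":-40.7,"tz":243}]' 0
python3 -m crank '[{},{},{},{},{},{},{},{}]' 1
python3 -m crank '[{"tz":-40},{"tz":-80},{"tz":-120},{"tz":-160},{"tz":-200},{"tz":-212},{"tz":-212}]'
python3 - <<'E'
from h import *
go(.535,.13,.22,-.3)
E
```

```text
tx 326.6 ty -32.9 tz 31.3 roll -0.002 (or 3.140) | rows>=7.9 yawy -0.302 q6 1.49invalid input at $[0]: expected keys tx, ty, tz, roll
invalid input at $[0]: expected keys tx, ty, tz, roll
invalid input at $[0]: expected keys tx, ty, tz, roll
```

```bash
python3 -m crank '[{"tx":45.6,"ty":-40.7,"tz":30,"roll":0},{"tx":45.6,"ty":-40.7,"tz":60,"roll":0},{"tx":45.6,"ty":-40.7,"tz":100,"roll":0},{"tx":45.6,"ty":-40.7,"tz":140,"roll":0},{"tx":45.6,"ty":-40.7,"tz":180,"roll":0},{"tx":45.6,"ty":-40.7,"tz":215,"roll":0},{"tx":45.6,"ty":-40.7,"tz":235,"roll":0},{"tx":45.6,"ty":-40.7,"tz":242,"roll":0},{"tx":45.6,"ty":-40.7,"tz":242,"roll":0},{"tx":45.6,"ty":-40.7,"tz":242,"roll":0}]' 0
python3 -m crank '[{"tx":0,"ty":0,"tz":0,"roll":0},{"tx":0,"ty":0,"tz":0,"roll":0},{"tx":0,"ty":0,"tz":0,"roll":0},{"tx":0,"ty":0,"tz":0,"roll":0},{"tx":0,"ty":0,"tz":0,"roll":0},{"tx":0,"ty":0,"tz":0,"roll":0},{"tx":0,"ty":0,"tz":0,"roll":0},{"tx":0,"ty":0,"tz":0,"roll":0}]' 1
python3 -m crank '[{"tx":0,"ty":0,"tz":-40,"roll":0},{"tx":0,"ty":0,"tz":-80,"roll":0},{"tx":0,"ty":0,"tz":-120,"roll":0},{"tx":0,"ty":0,"tz":-160,"roll":0},{"tx":0,"ty":0,"tz":-200,"roll":0},{"tx":0,"ty":0,"tz":-222,"roll":0},{"tx":0,"ty":0,"tz":-222,"roll":0}]'
python3 - <<'E'
from h import *
go(.535,.12,.23,-.3)
E
```

```text
clock: 2.23
eef_pos: [0.4449, -0.1356, 0.0105]
tcp_rot: [2.529, 1.863, 0.001]
contact_force: [0.9, 0.1, 1.2]
grip_width: 1.0
finger_force: 0.0
clock: 2.9
eef_pos: [0.4449, -0.135, 0.0098]
tcp_rot: [2.528, 1.864, 0.001]
contact_force: [-1.0, 1.1, 5.1]
grip_width: 0.214
finger_force: 58.6
clock: 3.48
eef_pos: [0.4458, -0.1354, 0.2365]
tcp_rot: [2.524, 1.861, 0.007]
contact_force: [0.9, -0.2, -0.6]
grip_width: 0.213
finger_force: 59.0
tx 270.3 ty 9.7 tz 6.5 roll 0.000 (or -3.142) | rows>=6.5 yawy -0.300 q6 1.58
```

```bash
python3 -m crank '[{"tx":270,"ty":0,"tz":-15,"roll":0},{"tx":270,"ty":0,"tz":-15,"roll":0},{"tx":270,"ty":0,"tz":-15,"roll":0},{"tx":270,"ty":0,"tz":-15,"roll":0},{"tx":270,"ty":0,"tz":-15,"roll":0},{"tx":270,"ty":0,"tz":-15,"roll":0},{"tx":270,"ty":0,"tz":-15,"roll":0},{"tx":270,"ty":0,"tz":-15,"roll":0},{"tx":270,"ty":0,"tz":-15,"roll":0},{"tx":270,"ty":0,"tz":-15,"roll":0}]'
python3 - <<'E'
from h import *
shot("wrist","w2.png")
E
python3 -m crank '[{"tx":70,"ty":-20,"tz":0,"roll":0},{"tx":70,"ty":-20,"tz":0,"roll":0},{"tx":70,"ty":-20,"tz":0,"roll":0},{"tx":70,"ty":-20,"tz":0,"roll":0},{"tx":70,"ty":-20,"tz":0,"roll":0}]'
python3 - <<'E'
from h import *
shot("wrist","w3.png")
a=cv2.imread("pics/w2.png")[:270,60:460];b=cv2.imread("pics/w3.png")[:270,60:460]
cv2.imwrite("pics/W23.png",cv2.resize(np.vstack([a,b]),(800,1080))[:])
for n,i in(("W2",a),("W3",b)):cv2.imwrite(f"pics/{n}.png",cv2.resize(i,(800,540),interpolation=cv2.INTER_CUBIC))
E
```

```text
clock: 4.32
eef_pos: [0.524, 0.1226, 0.2456]
tcp_rot: [-2.528, -1.865, 0.002]
contact_force: [0.9, -0.1, 0.3]
grip_width: 0.211
finger_force: 59.0
clock: 4.78
eef_pos: [0.5258, 0.1947, 0.2464]
tcp_rot: [2.529, 1.863, -0.0]
contact_force: [0.6, -0.4, 0.1]
grip_width: 0.214
finger_force: 59.0
```

View pics/W2.png

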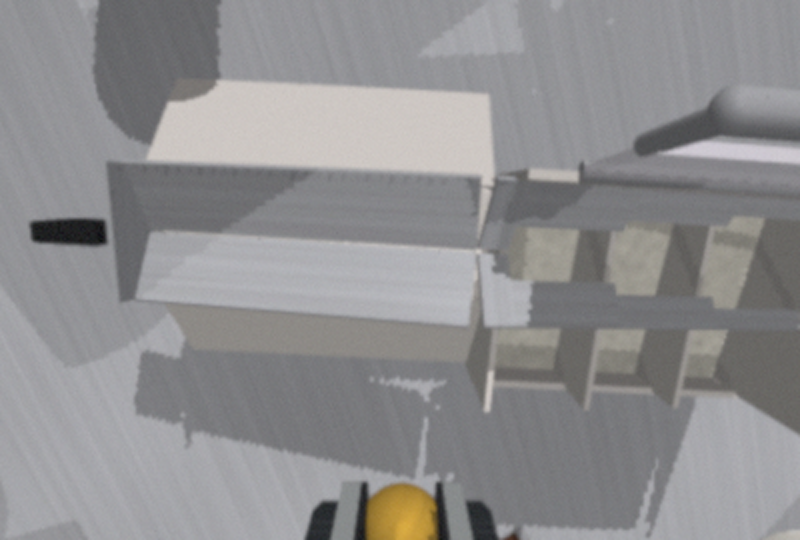

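View pics/W3.png

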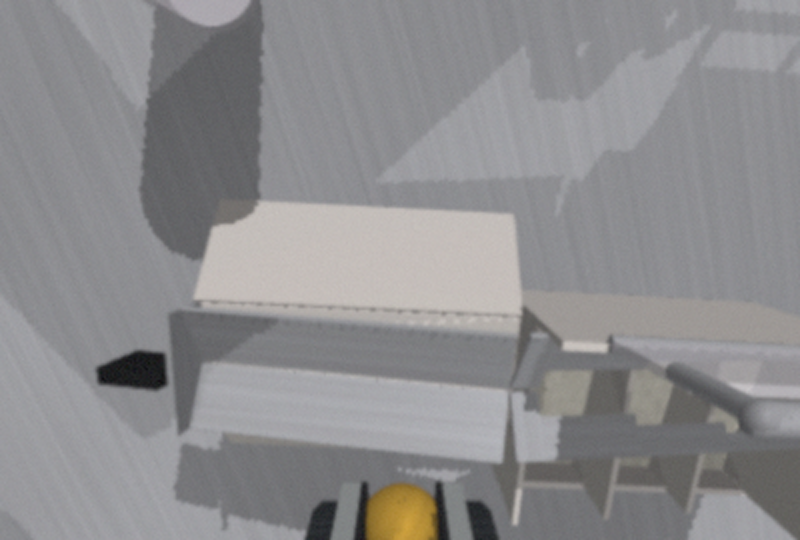

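Pan seen from two wrist positions. W2 has the apex at the hinge at (476,250), the back end of the apex at (152,233), and the tab from (32,232) to (105,232). W3 has the same points at (506,390), (208,363), and (98,374) to (165,370).

Run:
```python
from h import *
A=wcam("w2.png");B=wcam("w3.png")
f=lambda p:np.array(p)/2+[60,0]-.25
for n,p,q in(("apex_hinge",(476,250),(506,390)),("apex_back",(152,233),(208,363)),("edge+y_h",(482,177),(519,316)),("edge-y_h",(467,325),(501,461)),("back+y",(109,163),(172,312)),("back-y",(122,301),(180,434)),("tabL",(32,232),(98,374)),("tabR",(105,232),(165,370)),("bay wall top corner",(488,410),(516,524)),("handle near end",(640,150),(672,370)),("handlecap",(735,110),(765,418))):
    X,e=tri((A,f(p)),(B,f(q)));print(n,X.round(4),np.round(e,4))
```

```text
apex_hinge [0.5739 0.1665 0.1062] [0.0006 0.0006]
apex_back [0.423  0.2208 0.0825] [0.001 0.001]
edge+y_h [0.5897 0.1968 0.0864] [0.0015 0.0015]
edge-y_h [0.5605 0.1371 0.1225] [0.0001 0.0001]
back+y [0.4257 0.254  0.1041] [0.0006 0.0006]
back-y [0.4058 0.1944 0.1092] [0. 0.]
tabL [0.3796 0.2368 0.1097] [0.0002 0.0002]
tabR [0.4081 0.227  0.1001] [0.0003 0.0003]
bay wall top corner [0.5601 0.0842 0.099 ] [0. 0.]
handle near end [0.6213 0.1921 0.1995] [0.0003 0.0003]
handlecap [0.6207 0.1969 0.2554] [0.0004 0.0004]
```

```bash
cat >> h.py <<'E'
YAW=-.347
u=np.array([np.cos(YAW),np.sin(YAW),0]); v=np.array([-u[1],u[0],0]); O=np.array([.574,.1665,0])
def gr(x,y,z): return O+x*u+y*v+[0,0,z]
E
python3 - <<'E'
from h import *
print(gr(-.038,0,.114)); go(*gr(-.038,0,.114),YAW)
E
```

```text
[0.53826491 0.17942297 0.114     ]
tx -10.7 ty 16.3 tz 132.5 roll 0.046 (or -3.096) | rows>=3.2 yawy -0.301 q6 2.23
```

```bash
python3 -m crank '[{"tx":-10.7,"ty":16.3,"tz":20,"roll":0.046},{"tx":-10.7,"ty":16.3,"tz":50,"roll":0.046},{"tx":-10.7,"ty":16.3,"tz":80,"roll":0.046},{"tx":-10.7,"ty":16.3,"tz":110,"roll":0.046},{"tx":-10.7,"ty":16.3,"tz":125,"roll":0.046},{"tx":-10.7,"ty":16.3,"tz":132,"roll":0.046},{"tx":-10.7,"ty":16.3,"tz":132,"roll":0.046},{"tx":-10.7,"ty":16.3,"tz":132,"roll":0.046},{"tx":-10.7,"ty":16.3,"tz":132,"roll":0.046}]'
python3 -m crank '[{"tx":0,"ty":0,"tz":0,"roll":0},{"tx":0,"ty":0,"tz":0,"roll":0},{"tx":0,"ty":0,"tz":0,"roll":0},{"tx":0,"ty":0,"tz":0,"roll":0},{"tx":0,"ty":0,"tz":0,"roll":0},{"tx":0,"ty":0,"tz":0,"roll":0}]' 0.4
python3 -m crank '[{"tx":0,"ty":0,"tz":-30,"roll":0},{"tx":0,"ty":0,"tz":-70,"roll":0},{"tx":0,"ty":0,"tz":-110,"roll":0},{"tx":0,"ty":0,"tz":-136,"roll":0},{"tx":0,"ty":0,"tz":-136,"roll":0},{"tx":0,"ty":0,"tz":-136,"roll":0}]'
python3 - <<'E'
from h import *
im=shot("wrist","w4.png")
h=cv2.cvtColor(im,cv2.COLOR_RGB2HSV);m=cv2.inRange(h,(14,110,90),(34,255,255));n,l,st,c=cv2.connectedComponentsWithStats(m)
C=wcam("w4.png")
for i in range(1,n):
    if st[i][4]>50:X=onz(C,c[i],.1)-O;print(c[i],st[i],X@u,X@v)
a=cv2.imread("pics/t0.png");b=shot("top","t1.png")
h=cv2.cvtColor(b,cv2.COLOR_RGB2HSV);m=cv2.inRange(h,(15,120,90),(32,255,255));n,l,st,c=cv2.connectedComponentsWithStats(m);print([(c[i].round(1),st[i][4]) for i in range(1,n) if st[i][4]>8])
go(.523,-.1176,.25,-.3)
E
```

```text
clock: 5.58
eef_pos: [0.5391, 0.1806, 0.1161]
tcp_rot: [2.571, 1.805, 0.004]
contact_force: [0.5, -0.2, 0.0]
grip_width: 0.214
finger_force: 59.0
clock: 6.08
eef_pos: [0.5383, 0.1808, 0.1144]
tcp_rot: [-2.571, -1.806, -0.0]
contact_force: [-0.3, -0.4, 1.2]
grip_width: 0.602
finger_force: 0.2
clock: 6.58
eef_pos: [0.539, 0.181, 0.252]
tcp_rot: [2.57, 1.805, 0.005]
contact_force: [-0.2, 0.5, -0.5]
grip_width: 0.597
finger_force: 0.0
[170.55031447 180.60691824] [161 171  20  20 318] -0.1309217349493042 0.0009665670465026435
[312.14367816 334.39655172] [306 327  13  16 174] 0.029189367896449485 -0.2028166896569039
[(array([315.3, 198.5]), np.int32(72)), (array([293.1, 208.7]), np.int32(37)), (array([342.3, 214.4]), np.int32(73))]
tx -285.7 ty 86.9 tz -0.6 roll -0.046 (or 3.096) | rows>=7.2 yawy -0.346 q6 2.24
```

```bash
python3 -m crank '[{"tx":-286,"ty":87,"tz":0,"roll":0},{"tx":-286,"ty":87,"tz":0,"roll":0},{"tx":-286,"ty":87,"tz":0,"roll":0},{"tx":-286,"ty":87,"tz":0,"roll":0},{"tx":-286,"ty":87,"tz":0,"roll":0},{"tx":-286,"ty":87,"tz":0,"roll":0},{"tx":-286,"ty":87,"tz":30,"roll":0},{"tx":-286,"ty":87,"tz":70,"roll":0},{"tx":-286,"ty":87,"tz":110,"roll":0},{"tx":-286,"ty":87,"tz":150,"roll":0},{"tx":-286,"ty":87,"tz":190,"roll":0},{"tx":-286,"ty":87,"tz":225,"roll":0},{"tx":-286,"ty":87,"tz":242,"roll":0},{"tx":-286,"ty":87,"tz":242,"roll":0},{"tx":-286,"ty":87,"tz":242,"roll":0},{"tx":-286,"ty":87,"tz":242,"roll":0}]' 0
python3 -m crank '[{"tx":0,"ty":0,"tz":0,"roll":0},{"tx":0,"ty":0,"tz":0,"roll":0},{"tx":0,"ty":0,"tz":0,"roll":0},{"tx":0,"ty":0,"tz":0,"roll":0},{"tx":0,"ty":0,"tz":0,"roll":0},{"tx":0,"ty":0,"tz":0,"roll":0},{"tx":0,"ty":0,"tz":0,"roll":0},{"tx":0,"ty":0,"tz":0,"roll":0}]' 1
python3 -m crank '[{"tx":0,"ty":0,"tz":-40,"roll":0},{"tx":0,"ty":0,"tz":-80,"roll":0},{"tx":0,"ty":0,"tz":-120,"roll":0},{"tx":0,"ty":0,"tz":-160,"roll":0},{"tx":0,"ty":0,"tz":-200,"roll":0},{"tx":0,"ty":0,"tz":-232,"roll":0},{"tx":0,"ty":0,"tz":-232,"roll":0},{"tx":0,"ty":0,"tz":-232,"roll":0}]'
python3 - <<'E'
from h import *
go(*gr(-.038,0,.25),YAW)
E
```

```text
clock: 8.02
eef_pos: [0.5236, -0.1179, 0.0094]
tcp_rot: [2.57, 1.805, 0.001]
contact_force: [-0.2, -0.5, -0.1]
grip_width: 0.999
finger_force: 0.0
clock: 8.68
eef_pos: [0.5234, -0.1179, 0.0087]
tcp_rot: [2.57, 1.806, 0.001]
contact_force: [-0.3, -0.6, 4.5]
grip_width: 0.215
finger_force: 58.6
clock: 9.35
eef_pos: [0.5239, -0.118, 0.2421]
tcp_rot: [2.569, 1.805, 0.004]
contact_force: [0.1, 1.0, -0.9]
grip_width: 0.216
finger_force: 58.9
tx 284.7 ty -87.3 tz -8.1 roll 0.001 (or -3.141) | rows>=7.1 yawy -0.346 q6 1.70
```

```bash
python3 -m crank '[{"tx":285,"ty":-87,"tz":0,"roll":0},{"tx":285,"ty":-87,"tz":0,"roll":0},{"tx":285,"ty":-87,"tz":0,"roll":0},{"tx":285,"ty":-87,"tz":0,"roll":0},{"tx":285,"ty":-87,"tz":0,"roll":0},{"tx":285,"ty":-87,"tz":0,"roll":0},{"tx":285,"ty":-87,"tz":0,"roll":0},{"tx":285,"ty":-87,"tz":0,"roll":0},{"tx":285,"ty":-87,"tz":20,"roll":0},{"tx":285,"ty":-87,"tz":60,"roll":0},{"tx":285,"ty":-87,"tz":95,"roll":0},{"tx":285,"ty":-87,"tz":118,"roll":0},{"tx":285,"ty":-87,"tz":128,"roll":0},{"tx":285,"ty":-87,"tz":128,"roll":0},{"tx":285,"ty":-87,"tz":128,"roll":0}]'
python3 -m crank '[{"tx":0,"ty":0,"tz":0,"roll":0},{"tx":0,"ty":0,"tz":0,"roll":0},{"tx":0,"ty":0,"tz":0,"roll":0},{"tx":0,"ty":0,"tz":0,"roll":0},{"tx":0,"ty":0,"tz":0,"roll":0},{"tx":0,"ty":0,"tz":0,"roll":0}]' 0.4
python3 -m crank '[{"tx":0,"ty":0,"tz":-30,"roll":0},{"tx":0,"ty":0,"tz":-70,"roll":0},{"tx":0,"ty":0,"tz":-110,"roll":0},{"tx":0,"ty":0,"tz":-136,"roll":0},{"tx":0,"ty":0,"tz":-136,"roll":0},{"tx":0,"ty":0,"tz":-136,"roll":0}]'
cat >> h.py <<'E'
def panlook(k):
    fn=f"p{k}.png"; im=shot("wrist",fn); C=wcam(fn)
    def bl(im,a):
        m=cv2.inRange(cv2.cvtColor(im,cv2.COLOR_RGB2HSV),(14,110,90),(34,255,255));n,l,st,c=cv2.connectedComponentsWithStats(m)
        return [(c[i],st[i]) for i in range(1,n) if st[i][4]>a]
    for c,s in bl(im,50):
        X=onz(C,c,.1)-O; print("wrist",c.round(),s[2:],"grader",(X@u).round(3),(X@v).round(3))
    T=cam("top"); b=shot("top","t"+fn)
    for c,s in bl(b,12): print("top",s[4],onz(T,c,.02).round(3))
E
python3 - <<'E'
from h import *
panlook(2)
go(.558,-.202,.25,YAW)
E
```

```text
clock: 10.6
eef_pos: [0.5375, 0.1795, 0.1116]
tcp_rot: [-2.57, -1.806, 0.002]
contact_force: [0.2, -0.6, 0.4]
grip_width: 0.214
finger_force: 59.7
clock: 11.1
eef_pos: [0.538, 0.1798, 0.1124]
tcp_rot: [2.571, 1.806, 0.0]
contact_force: [0.5, 0.2, 0.3]
grip_width: 0.599
finger_force: 0.0
clock: 11.6
eef_pos: [0.5386, 0.18, 0.2501]
tcp_rot: [2.57, 1.805, 0.005]
contact_force: [-0.4, 0.5, -0.9]
grip_width: 0.598
finger_force: 0.0
wrist [160. 180.] [ 43  21 658] grader -0.141 0.002
top 73 [ 0.559 -0.2    0.02 ]
top 74 [ 0.496 -0.298  0.02 ]
tx -352.3 ty 148.5 tz -2.6 roll 0.001 (or -3.141) | rows>=9.2 yawy -0.346 q6 2.24
```

```bash
python3 -m crank '[{"tx":-352,"ty":148,"tz":0,"roll":0},{"tx":-352,"ty":148,"tz":0,"roll":0},{"tx":-352,"ty":148,"tz":0,"roll":0},{"tx":-352,"ty":148,"tz":0,"roll":0},{"tx":-352,"ty":148,"tz":0,"roll":0},{"tx":-352,"ty":148,"tz":0,"roll":0},{"tx":-352,"ty":148,"tz":0,"roll":0},{"tx":-352,"ty":148,"tz":0,"roll":0},{"tx":-352,"ty":148,"tz":30,"roll":0},{"tx":-352,"ty":148,"tz":70,"roll":0},{"tx":-352,"ty":148,"tz":110,"roll":0},{"tx":-352,"ty":148,"tz":150,"roll":0},{"tx":-352,"ty":148,"tz":190,"roll":0},{"tx":-352,"ty":148,"tz":225,"roll":0},{"tx":-352,"ty":148,"tz":238,"roll":0},{"tx":-352,"ty":148,"tz":238,"roll":0},{"tx":-352,"ty":148,"tz":238,"roll":0},{"tx":-352,"ty":148,"tz":238,"roll":0}]' 0
python3 -m crank '[{"tx":0,"ty":0,"tz":0,"roll":0},{"tx":0,"ty":0,"tz":0,"roll":0},{"tx":0,"ty":0,"tz":0,"roll":0},{"tx":0,"ty":0,"tz":0,"roll":0},{"tx":0,"ty":0,"tz":0,"roll":0},{"tx":0,"ty":0,"tz":0,"roll":0},{"tx":0,"ty":0,"tz":0,"roll":0},{"tx":0,"ty":0,"tz":0,"roll":0}]' 1
python3 -m crank '[{"tx":0,"ty":0,"tz":-40,"roll":0},{"tx":0,"ty":0,"tz":-80,"roll":0},{"tx":0,"ty":0,"tz":-120,"roll":0},{"tx":0,"ty":0,"tz":-160,"roll":0},{"tx":0,"ty":0,"tz":-200,"roll":0},{"tx":0,"ty":0,"tz":-232,"roll":0},{"tx":0,"ty":0,"tz":-232,"roll":0},{"tx":0,"ty":0,"tz":-232,"roll":0}]'
python3 - <<'E'
from h import *
go(*gr(-.038,0,.25),YAW)
E
```

```text
clock: 13.2
eef_pos: [0.5591, -0.2019, 0.0128]
tcp_rot: [2.568, 1.805, 0.003]
contact_force: [-0.5, 0.6, 0.6]
grip_width: 1.0
finger_force: 0.0
clock: 13.87
eef_pos: [0.5583, -0.2017, 0.0111]
tcp_rot: [2.57, 1.805, 0.001]
contact_force: [0.1, 0.2, 5.9]
grip_width: 0.335
finger_force: 58.8
clock: 14.53
eef_pos: [0.5585, -0.2018, 0.2443]
tcp_rot: [2.568, 1.804, 0.003]
contact_force: [-0.8, 0.7, -1.3]
grip_width: 0.338
finger_force: 59.3
tx 351.8 ty -148.3 tz -6.2 roll 0.001 (or -3.141) | rows>=9.2 yawy -0.346 q6 1.57
```

```bash
python3 -m crank '[{"tx":352,"ty":-148,"tz":0,"roll":0},{"tx":352,"ty":-148,"tz":0,"roll":0},{"tx":352,"ty":-148,"tz":0,"roll":0},{"tx":352,"ty":-148,"tz":0,"roll":0},{"tx":352,"ty":-148,"tz":0,"roll":0},{"tx":352,"ty":-148,"tz":0,"roll":0},{"tx":352,"ty":-148,"tz":0,"roll":0},{"tx":352,"ty":-148,"tz":0,"roll":0},{"tx":352,"ty":-148,"tz":0,"roll":0},{"tx":352,"ty":-148,"tz":0,"roll":0},{"tx":352,"ty":-148,"tz":20,"roll":0},{"tx":352,"ty":-148,"tz":60,"roll":0},{"tx":352,"ty":-148,"tz":95,"roll":0},{"tx":352,"ty":-148,"tz":118,"roll":0},{"tx":352,"ty":-148,"tz":129,"roll":0},{"tx":352,"ty":-148,"tz":129,"roll":0},{"tx":352,"ty":-148,"tz":129,"roll":0}]'
python3 -m crank '[{"tx":0,"ty":0,"tz":0,"roll":0},{"tx":0,"ty":0,"tz":0,"roll":0},{"tx":0,"ty":0,"tz":0,"roll":0},{"tx":0,"ty":0,"tz":0,"roll":0},{"tx":0,"ty":0,"tz":0,"roll":0},{"tx":0,"ty":0,"tz":0,"roll":0}]' 0.35
python3 -m crank '[{"tx":0,"ty":0,"tz":-30,"roll":0},{"tx":0,"ty":0,"tz":-70,"roll":0},{"tx":0,"ty":0,"tz":-110,"roll":0},{"tx":0,"ty":0,"tz":-136,"roll":0},{"tx":0,"ty":0,"tz":-136,"roll":0},{"tx":0,"ty":0,"tz":-136,"roll":0}]'
python3 - <<'E'
from h import *
panlook(3)
go(.4957,-.299,.25,YAW)
E
```

```text
clock: 15.95
eef_pos: [0.5374, 0.1795, 0.1125]
tcp_rot: [-2.57, -1.806, 0.002]
contact_force: [-1.3, 0.1, 1.5]
grip_width: 0.336
finger_force: 60.2
clock: 16.45
eef_pos: [0.538, 0.1798, 0.1134]
tcp_rot: [2.571, 1.806, 0.0]
contact_force: [-0.7, 0.8, 0.6]
grip_width: 0.652
finger_force: 0.0
clock: 16.95
eef_pos: [0.5386, 0.18, 0.2511]
tcp_rot: [2.57, 1.805, 0.005]
contact_force: [0.7, -0.3, 0.3]
grip_width: 0.652
finger_force: 0.0
wrist [176. 181.] [  67   30 1349] grader -0.125 -0.0
top 73 [ 0.496 -0.298  0.02 ]
tx -464.6 ty 122.8 tz -1.5 roll 0.001 (or -3.141) | rows>=11.5 yawy -0.346 q6 2.24
```

```bash
python3 -m crank '[{"tx":-465,"ty":123,"tz":0,"roll":0},{"tx":-465,"ty":123,"tz":0,"roll":0},{"tx":-465,"ty":123,"tz":0,"roll":0},{"tx":-465,"ty":123,"tz":0,"roll":0},{"tx":-465,"ty":123,"tz":0,"roll":0},{"tx":-465,"ty":123,"tz":0,"roll":0},{"tx":-465,"ty":123,"tz":0,"roll":0},{"tx":-465,"ty":123,"tz":0,"roll":0},{"tx":-465,"ty":123,"tz":0,"roll":0},{"tx":-465,"ty":123,"tz":0,"roll":0},{"tx":-465,"ty":123,"tz":30,"roll":0},{"tx":-465,"ty":123,"tz":70,"roll":0},{"tx":-465,"ty":123,"tz":110,"roll":0},{"tx":-465,"ty":123,"tz":150,"roll":0},{"tx":-465,"ty":123,"tz":190,"roll":0},{"tx":-465,"ty":123,"tz":225,"roll":0},{"tx":-465,"ty":123,"tz":239,"roll":0},{"tx":-465,"ty":123,"tz":239,"roll":0},{"tx":-465,"ty":123,"tz":239,"roll":0},{"tx":-465,"ty":123,"tz":239,"roll":0}]' 0
python3 -m crank '[{"tx":0,"ty":0,"tz":0,"roll":0},{"tx":0,"ty":0,"tz":0,"roll":0},{"tx":0,"ty":0,"tz":0,"roll":0},{"tx":0,"ty":0,"tz":0,"roll":0},{"tx":0,"ty":0,"tz":0,"roll":0},{"tx":0,"ty":0,"tz":0,"roll":0},{"tx":0,"ty":0,"tz":0,"roll":0},{"tx":0,"ty":0,"tz":0,"roll":0}]' 1
python3 -m crank '[{"tx":0,"ty":0,"tz":-40,"roll":0},{"tx":0,"ty":0,"tz":-80,"roll":0},{"tx":0,"ty":0,"tz":-120,"roll":0},{"tx":0,"ty":0,"tz":-160,"roll":0},{"tx":0,"ty":0,"tz":-200,"roll":0},{"tx":0,"ty":0,"tz":-232,"roll":0},{"tx":0,"ty":0,"tz":-232,"roll":0},{"tx":0,"ty":0,"tz":-232,"roll":0}]'
python3 - <<'E'
from h import *
go(*gr(-.036,0,.25),YAW)
E
```

```text
clock: 18.72
eef_pos: [0.4964, -0.2996, 0.0116]
tcp_rot: [2.57, 1.805, 0.001]
contact_force: [0.8, -0.1, 0.5]
grip_width: 1.001
finger_force: 0.0
clock: 19.38
eef_pos: [0.4965, -0.2997, 0.0111]
tcp_rot: [2.57, 1.805, 0.001]
contact_force: [-0.1, 0.8, 6.4]
grip_width: 0.343
finger_force: 58.9
clock: 20.05
eef_pos: [0.4966, -0.2998, 0.2443]
tcp_rot: [2.568, 1.804, 0.002]
contact_force: [0.2, -0.3, -0.8]
grip_width: 0.339
finger_force: 59.3
tx 464.9 ty -121.3 tz -6.5 roll 0.001 (or -3.141) | rows>=11.5 yawy -0.346 q6 1.37
```

```bash
python3 -m crank '[{"tx":465,"ty":-121,"tz":0,"roll":0},{"tx":465,"ty":-121,"tz":0,"roll":0},{"tx":465,"ty":-121,"tz":0,"roll":0},{"tx":465,"ty":-121,"tz":0,"roll":0},{"tx":465,"ty":-121,"tz":0,"roll":0},{"tx":465,"ty":-121,"tz":0,"roll":0},{"tx":465,"ty":-121,"tz":0,"roll":0},{"tx":465,"ty":-121,"tz":0,"roll":0},{"tx":465,"ty":-121,"tz":0,"roll":0},{"tx":465,"ty":-121,"tz":0,"roll":0},{"tx":465,"ty":-121,"tz":0,"roll":0},{"tx":465,"ty":-121,"tz":0,"roll":0},{"tx":465,"ty":-121,"tz":20,"roll":0},{"tx":465,"ty":-121,"tz":60,"roll":0},{"tx":465,"ty":-121,"tz":95,"roll":0},{"tx":465,"ty":-121,"tz":118,"roll":0},{"tx":465,"ty":-121,"tz":129,"roll":0},{"tx":465,"ty":-121,"tz":129,"roll":0},{"tx":465,"ty":-121,"tz":129,"roll":0}]'
python3 -m crank '[{"tx":0,"ty":0,"tz":0,"roll":0},{"tx":0,"ty":0,"tz":0,"roll":0},{"tx":0,"ty":0,"tz":0,"roll":0},{"tx":0,"ty":0,"tz":0,"roll":0},{"tx":0,"ty":0,"tz":0,"roll":0},{"tx":0,"ty":0,"tz":0,"roll":0}]' 0.35
python3 -m crank '[{"tx":0,"ty":0,"tz":-30,"roll":0},{"tx":0,"ty":0,"tz":-70,"roll":0},{"tx":0,"ty":0,"tz":-110,"roll":0},{"tx":0,"ty":0,"tz":-136,"roll":0},{"tx":0,"ty":0,"tz":-136,"roll":0},{"tx":0,"ty":0,"tz":-136,"roll":0}]'
python3 - <<'E'
from h import *
panlook(4)
i=cv2.imread("pics/p4.png")[60:330,60:460];cv2.imwrite("pics/P4.png",cv2.resize(i,(800,540),interpolation=cv2.INTER_CUBIC))
E
```

```text
clock: 21.63
eef_pos: [0.5392, 0.1789, 0.1123]
tcp_rot: [-2.57, -1.806, 0.003]
contact_force: [-0.6, -0.1, -0.2]
grip_width: 0.335
finger_force: 60.3
clock: 22.13
eef_pos: [0.5399, 0.1791, 0.1134]
tcp_rot: [2.571, 1.806, 0.0]
contact_force: [0.1, -0.9, 0.0]
grip_width: 0.649
finger_force: 0.0
clock: 22.63
eef_pos: [0.5406, 0.1793, 0.2511]
tcp_rot: [2.57, 1.805, 0.005]
contact_force: [-1.0, -0.5, 0.2]
grip_width: 0.647
finger_force: 0.0
wrist [190. 182.] [  98   32 2108] grader -0.108 -0.001
```

View pics/P4.png

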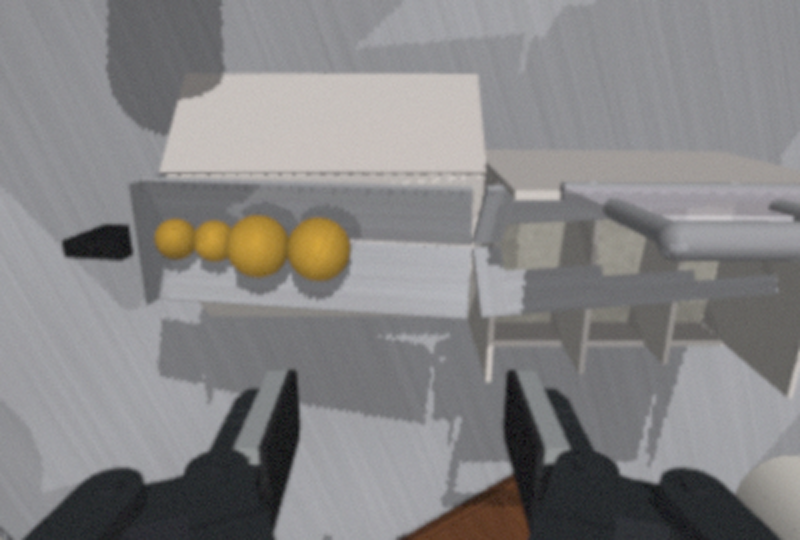

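All four balls are queued at the back of the pan (175,238), (212,240), (258,245), (318,248). The handle's near end is at about (668,240). The cover is next.

Run:
```python
from h import *
f=lambda p,o=0:np.array(p)/2+[60,o]-.25
X,e=tri((wcam("w2.png"),f((722,110))),(wcam("w3.png"),f((752,416))),(wcam("p4.png"),f((668,240),60)))
print(X,e); print(((X-O)@u),(X-O)@v)
M=X+.03*u; M2=np.array([.6466,.1857,.249]);print(M,(M-O)@u,(M-O)@v,(M2-O)@u,(M2-O)@v)
go(M[0],M[1],.33,YAW+np.pi/2)
```

```text
[0.61824166 0.19770228 0.25451432] [np.float64(6.450023916731105e-05), np.float64(0.0003203507120807627), np.float64(0.00026169612124625816)]
0.030993522293105487 0.04438815954597441
[0.64645358 0.18749994 0.25451432] 0.060993522293105513 0.04438815954597441 0.06174333460062565 0.04274529953568208
tx 44.1 ty 97.5 tz -81.8 roll -1.570 (or 1.572) | rows>=3.2 yawy -0.346 q6 2.24
```

```bash
python3 -m crank '[{"tx":0,"ty":0,"tz":-40,"roll":-0.1},{"tx":0,"ty":0,"tz":-82,"roll":-0.2},{"tx":44,"ty":97.5,"tz":-82,"roll":-1.57},{"tx":44,"ty":97.5,"tz":-82,"roll":-1.57},{"tx":44,"ty":97.5,"tz":-82,"roll":-1.57},{"tx":44,"ty":97.5,"tz":-82,"roll":-1.57},{"tx":44,"ty":97.5,"tz":-82,"roll":-1.57},{"tx":44,"ty":97.5,"tz":-82,"roll":-1.57},{"tx":44,"ty":97.5,"tz":-82,"roll":-1.57},{"tx":44,"ty":97.5,"tz":-82,"roll":-1.57},{"tx":44,"ty":97.5,"tz":-82,"roll":-1.57},{"tx":44,"ty":97.5,"tz":-82,"roll":-1.57},{"tx":44,"ty":97.5,"tz":-82,"roll":-1.57},{"tx":44,"ty":97.5,"tz":-82,"roll":-1.57},{"tx":44,"ty":97.5,"tz":-82,"roll":-1.57},{"tx":44,"ty":97.5,"tz":-82,"roll":-1.57}]' 0
python3 - <<'E'
from h import *
i=shot("wrist","w5.png")
go(.6465,.1872,.243,YAW+np.pi/2)
E
```

```text
clock: 24.07
eef_pos: [0.6464, 0.1874, 0.3304]
tcp_rot: [-0.548, -3.092, 0.001]
contact_force: [-0.8, -0.0, -1.0]
grip_width: 1.002
finger_force: 0.0
tx -0.2 ty -0.1 tz 87.7 roll -0.003 (or 3.138) | rows>=2.1 yawy 1.221 q6 0.63
```

View pics/w5.png

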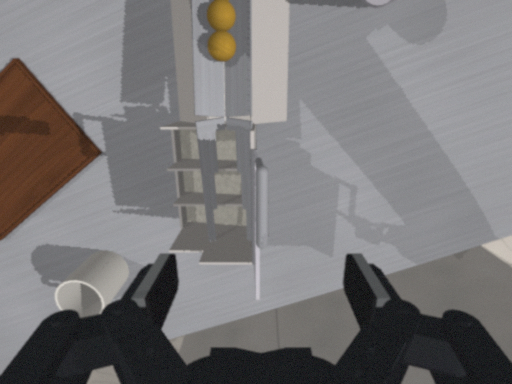

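The bar lies from (262,163) to (263,246), centred between the fingers. I'll check its middle at its known height.

```bash
python3 - <<'E'
from h import *
C=wcam("w5.png")
for p in((262.5,163),(263,246),(258,163),(258,296),(253,126)):
    X=onz(C,p,.2545 if p[0]>260 else .21);print(X.round(4),((X-O)@u).round(4),((X-O)@v).round(4))
E
python3 -m crank '[{"tx":0,"ty":0,"tz":25,"roll":0},{"tx":0,"ty":0,"tz":50,"roll":0},{"tx":0,"ty":0,"tz":75,"roll":0},{"tx":0,"ty":0,"tz":86,"roll":0},{"tx":0,"ty":0,"tz":86,"roll":0},{"tx":0,"ty":0,"tz":86,"roll":0}]' 0
```

```text
[0.6139 0.1999 0.2545] 0.0261 0.045
[0.6802 0.1762 0.2545] 0.0966 0.0452
[0.6216 0.1929 0.21  ] 0.0358 0.0411
[0.7579 0.1426 0.21  ] 0.181 0.04
[0.5891 0.2003 0.21  ] 0.0027 0.0369
clock: 24.62
eef_pos: [0.6461, 0.1873, 0.2452]
tcp_rot: [-0.544, -3.093, 0.001]
contact_force: [0.8, 0.1, 1.2]
grip_width: 0.996
finger_force: 0.0
```

```bash
python3 -m crank '[{"tx":0,"ty":0,"tz":0,"roll":0},{"tx":0,"ty":0,"tz":0,"roll":0},{"tx":0,"ty":0,"tz":0,"roll":0},{"tx":0,"ty":0,"tz":0,"roll":0},{"tx":0,"ty":0,"tz":0,"roll":0},{"tx":0,"ty":0,"tz":0,"roll":0},{"tx":0,"ty":0,"tz":0,"roll":0},{"tx":0,"ty":0,"tz":0,"roll":0},{"tx":0,"ty":0,"tz":0,"roll":0}]' 1
python3 - <<'E'
from h import *
X=np.array(manip.sense()["eef_pos"])-O;print(X@u,X@v)
def tab(a,ths):
    f=lambda t:np.array([-110*np.cos(t),-110*np.sin(t)])
    print([(round(t,2),(f(t)-f(a)).round(1).tolist()) for t in ths])
tab(1.67,np.arange(1.61,.79,-.06))
E
```

```text
clock: 25.37
eef_pos: [0.6466, 0.1875, 0.2456]
tcp_rot: [0.542, 3.094, 0.001]
contact_force: [-0.1, -0.2, 2.6]
grip_width: 0.086
finger_force: 58.6
0.06108617004802327 0.044427670938993205
[(np.float64(1.61), [-6.6, -0.5]), (np.float64(1.55), [-13.2, -0.5]), (np.float64(1.49), [-19.8, -0.2]), (np.float64(1.43), [-26.3, 0.5]), (np.float64(1.37), [-32.8, 1.7]), (np.float64(1.31), [-39.3, 3.2]), (np.float64(1.25), [-45.6, 5.1]), (np.float64(1.19), [-51.8, 7.3]), (np.float64(1.13), [-57.8, 10.0]), (np.float64(1.07), [-63.7, 13.0]), (np.float64(1.01), [-69.4, 16.3]), (np.float64(0.95), [-74.9, 20.0]), (np.float64(0.89), [-80.1, 24.0]), (np.float64(0.83), [-85.1, 28.3])]
```

```bash
python3 -m crank '[{"tx":0,"ty":-6.6,"tz":-0.5,"roll":0},{"tx":0,"ty":-13.2,"tz":-0.5,"roll":0},{"tx":0,"ty":-19.8,"tz":-0.2,"roll":0},{"tx":0,"ty":-26.3,"tz":0.5,"roll":0},{"tx":0,"ty":-32.8,"tz":1.7,"roll":0},{"tx":0,"ty":-39.3,"tz":3.2,"roll":0},{"tx":0,"ty":-45.6,"tz":5.1,"roll":0}]'
python3 -m crank '[{"tx":0,"ty":-6.2,"tz":2.2,"roll":0},{"tx":0,"ty":-12.2,"tz":4.9,"roll":0},{"tx":0,"ty":-18.1,"tz":7.9,"roll":0},{"tx":0,"ty":-23.8,"tz":11.2,"roll":0},{"tx":0,"ty":-29.3,"tz":14.9,"roll":0},{"tx":0,"ty":-34.5,"tz":18.9,"roll":0},{"tx":0,"ty":-39.5,"tz":23.2,"roll":0},{"tx":0,"ty":-39.5,"tz":23.2,"roll":0}]'
python3 - <<'E'
from h import *
st=manip.sense();X=np.array(st["eef_pos"])-O;print(X@u,X@v,X[2])
f=lambda t:np.array([-110*np.cos(t),-110*np.sin(t)])
print([(round(t,2),(f(t)-f(.83)).round(1).tolist()) for t in np.r_[np.arange(.77,.1,-.06),.08,.05,.02,0]])
E
```

```text
clock: 25.95
eef_pos: [0.6307, 0.1438, 0.2413]
tcp_rot: [0.542, 3.093, 0.001]
contact_force: [0.3, 2.0, 5.9]
grip_width: 0.088
finger_force: 58.9
clock: 26.62
eef_pos: [0.6172, 0.1063, 0.216]
tcp_rot: [-0.543, -3.093, 0.001]
contact_force: [3.3, 0.3, 0.4]
grip_width: 0.085
finger_force: 60.1
0.06106418280919396 -0.041892612487332954 0.21596183131602867
[(np.float64(0.77), [-4.7, 4.6]), (np.float64(0.71), [-9.2, 9.5]), (np.float64(0.65), [-13.3, 14.6]), (np.float64(0.59), [-17.2, 20.0]), (np.float64(0.53), [-20.7, 25.6]), (np.float64(0.47), [-23.8, 31.4]), (np.float64(0.41), [-26.6, 37.3]), (np.float64(0.35), [-29.1, 43.5]), (np.float64(0.29), [-31.2, 49.7]), (np.float64(0.23), [-32.9, 56.1]), (np.float64(0.17), [-34.2, 62.6]), (np.float64(0.11), [-35.1, 69.1]), (np.float64(0.08), [-35.4, 72.4]), (np.float64(0.05), [-35.6, 75.7]), (np.float64(0.02), [-35.7, 79.0]), (np.float64(0.0), [-35.8, 81.2])]
```

```bash
python3 -m crank '[{"tx":0,"ty":-4.7,"tz":4.6,"roll":0},{"tx":0,"ty":-9.2,"tz":9.5,"roll":0},{"tx":0,"ty":-13.3,"tz":14.6,"roll":0},{"tx":0,"ty":-17.2,"tz":20,"roll":0},{"tx":0,"ty":-20.7,"tz":25.6,"roll":0},{"tx":0,"ty":-23.8,"tz":31.4,"roll":0},{"tx":0,"ty":-26.6,"tz":37.3,"roll":0},{"tx":0,"ty":-29.1,"tz":43.5,"roll":0},{"tx":0,"ty":-31.2,"tz":49.7,"roll":0},{"tx":0,"ty":-32.9,"tz":56.1,"roll":0},{"tx":0,"ty":-33.5,"tz":59.5,"roll":0},{"tx":0,"ty":-33.5,"tz":59.5,"roll":0}]'
python3 -m crank '[{"tx":0,"ty":-0.8,"tz":3,"roll":0},{"tx":0,"ty":-1.3,"tz":6,"roll":0},{"tx":0,"ty":-1.7,"tz":9,"roll":0},{"tx":0,"ty":-2,"tz":12,"roll":0},{"tx":0,"ty":-2.1,"tz":15,"roll":0},{"tx":0,"ty":-2.2,"tz":17.5,"roll":0},{"tx":0,"ty":-2.3,"tz":19.5,"roll":0},{"tx":0,"ty":-2.3,"tz":21.5,"roll":0},{"tx":0,"ty":-2.3,"tz":21.5,"roll":0},{"tx":0,"ty":-2.3,"tz":21.5,"roll":0}]'
```

```text
clock: 27.62
eef_pos: [0.6062, 0.0759, 0.156]
tcp_rot: [-0.542, -3.094, -0.0]
contact_force: [6.8, 3.1, -2.1]
grip_width: 0.088
finger_force: 58.6
clock: 28.45
eef_pos: [0.6062, 0.0748, 0.1428]
tcp_rot: [0.539, 3.087, 0.006]
contact_force: [-9.7, 5.4, 43.0]
grip_width: 0.087
finger_force: 62.9
```

```bash
python3 -m crank '[{"tx":0,"ty":0,"tz":-2,"roll":0},{"tx":0,"ty":0,"tz":-4,"roll":0},{"tx":0,"ty":0,"tz":-5,"roll":0},{"tx":0,"ty":0,"tz":-5,"roll":0}]'
python3 - <<'E'
from h import *
s=shot("scene","s6.png");t=shot("top","t6.png")
cv2.imwrite("pics/S6.png",cv2.resize(cv2.cvtColor(s[95:235,215:385],cv2.COLOR_RGB2BGR),(728,600),interpolation=cv2.INTER_CUBIC))
E
```

```text
clock: 28.78
eef_pos: [0.606, 0.0747, 0.1433]
tcp_rot: [0.54, 3.091, 0.004]
contact_force: [0.5, 6.7, 16.2]
grip_width: 0.085
finger_force: 60.2
```

View pics/S6.png

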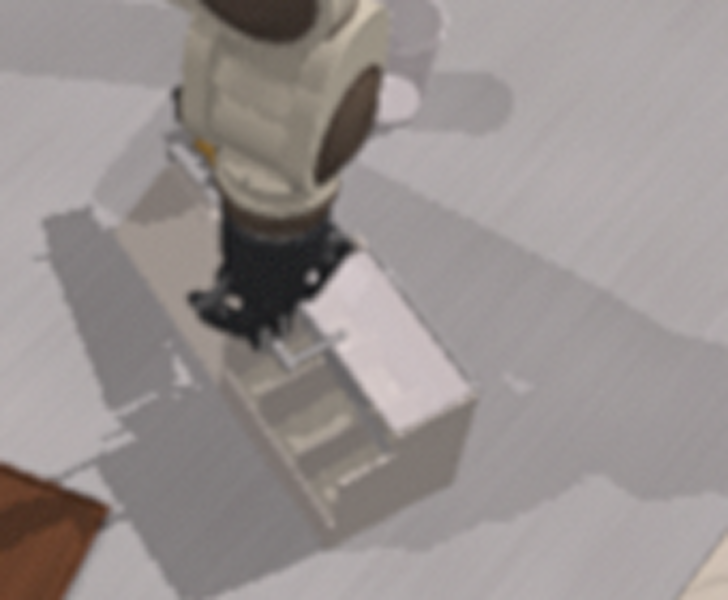

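The cover appears to rest on the end wall, with its far corner at (475,397), and the push reached a hard stop. I'll release and check its height.

```bash
python3 -m crank '[{"tx":0,"ty":0,"tz":-1,"roll":0},{"tx":0,"ty":0,"tz":-2,"roll":0},{"tx":0,"ty":0,"tz":-2,"roll":0}]'
python3 -m crank '[{"tx":0,"ty":0,"tz":0,"roll":0},{"tx":0,"ty":0,"tz":0,"roll":0},{"tx":0,"ty":0,"tz":0,"roll":0},{"tx":0,"ty":0,"tz":0,"roll":0},{"tx":0,"ty":0,"tz":0,"roll":0}]' 0.7
python3 -m crank '[{"tx":0,"ty":0,"tz":-5,"roll":0},{"tx":0,"ty":0,"tz":-10,"roll":0},{"tx":0,"ty":0,"tz":-20,"roll":0},{"tx":0,"ty":0,"tz":-40,"roll":0},{"tx":0,"ty":0,"tz":-80,"roll":0},{"tx":0,"ty":0,"tz":-120,"roll":0},{"tx":0,"ty":0,"tz":-120,"roll":0},{"tx":0,"ty":0,"tz":-120,"roll":0}]'
python3 - <<'E'
from h import *
go(*gr(-.187,0,.26),YAW+np.pi/2)
shot("wrist","w7.png")
E
```

```text
clock: 29.13
eef_pos: [0.6058, 0.0747, 0.1435]
tcp_rot: [0.54, 3.093, 0.003]
contact_force: [4.2, 7.9, 6.8]
grip_width: 0.091
finger_force: 59.1
clock: 29.55
eef_pos: [0.605, 0.0735, 0.1425]
tcp_rot: [-0.542, -3.093, 0.001]
contact_force: [0.3, -0.9, 0.5]
grip_width: 0.295
finger_force: 0.0
clock: 30.22
eef_pos: [0.6064, 0.0738, 0.2671]
tcp_rot: [0.541, 3.089, 0.003]
contact_force: [0.2, 0.1, -0.7]
grip_width: 0.301
finger_force: 0.0
tx 249.0 ty 76.2 tz 5.9 roll 0.000 (or -3.141) | rows>=6.2 yawy 1.224 q6 0.47
```

```bash
python3 -m crank '[{"tx":40,"ty":12,"tz":0,"roll":0},{"tx":80,"ty":24,"tz":0,"roll":0},{"tx":80,"ty":24,"tz":0,"roll":0},{"tx":80,"ty":24,"tz":0,"roll":0}]'
python3 - <<'E'
from h import *
shot("wrist","w8.png")
a=cv2.imread("pics/w7.png");b=cv2.imread("pics/w8.png")
cv2.imwrite("pics/W78.png",np.hstack([a[100:350,60:460],b[100:350,60:460]]))
go(*gr(-.187,0,.26),YAW+np.pi/2)
E
```

```text
clock: 30.6
eef_pos: [0.5367, 0.1244, 0.2626]
tcp_rot: [-0.538, -3.094, 0.001]
contact_force: [-0.4, -0.2, 0.7]
grip_width: 0.301
finger_force: 0.0
tx 167.3 ty 52.8 tz 2.6 roll 0.001 (or -3.140) | rows>=4.2 yawy 1.225 q6 0.57
```

View pics/W78.png

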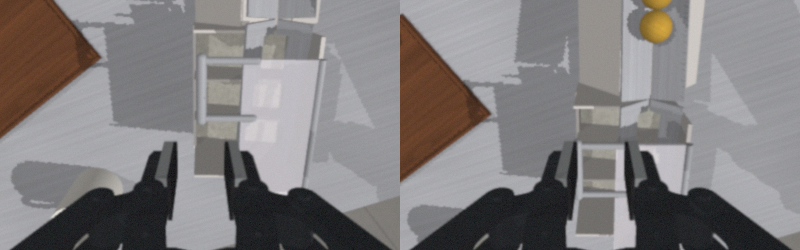

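Left panel: handle corner at (201,59), cover's hinge corner at (325,60). Right panel: the same at (580,148) and (691,144).

Run:
```python
from h import *
A=wcam("w7.png");B=wcam("w8.png")
f=lambda p,o:np.array(p,float)+[60-o,100]
for n,p,q in(("handle",(201,59),(580,148)),("plate-y",(247,61),(617,145)),("hinge",(325,60),(691,144))):
    X,e=tri((A,f(p,0)),(B,f(q,400)));D=X-O;print(n,(D@u).round(4),(D@v).round(4),X[2].round(4),np.round(e,4))
```

```text
handle 0.0319 -0.0744 0.1582 [0.002 0.002]
plate-y 0.0349 -0.0358 0.1483 [0.0012 0.0012]
hinge 0.0346 0.0369 0.1463 [0.0004 0.0004]
```

Run:
```python
from h import *
go(*gr(.061,-.0735,.175),YAW+np.pi/2)
```

```text
tx -80.6 ty -21.1 tz 87.6 roll 0.001 (or -3.140) | rows>=2.9 yawy 1.225 q6 0.57
```

```bash
python3 -m crank '[{"tx":-40,"ty":-10,"tz":0,"roll":0},{"tx":-80.6,"ty":-21,"tz":0,"roll":0},{"tx":-80.6,"ty":-21,"tz":0,"roll":0},{"tx":-80.6,"ty":-21,"tz":0,"roll":0},{"tx":-80.6,"ty":-21,"tz":30,"roll":0},{"tx":-80.6,"ty":-21,"tz":60,"roll":0},{"tx":-80.6,"ty":-21,"tz":80,"roll":0},{"tx":-80.6,"ty":-21,"tz":88,"roll":0},{"tx":-80.6,"ty":-21,"tz":88,"roll":0},{"tx":-80.6,"ty":-21,"tz":88,"roll":0}]' 1
python3 -m crank '[{"tx":0,"ty":0,"tz":3,"roll":0},{"tx":0,"ty":0,"tz":6,"roll":0},{"tx":0,"ty":0,"tz":9,"roll":0},{"tx":0,"ty":0,"tz":12,"roll":0},{"tx":0,"ty":0,"tz":14,"roll":0},{"tx":0,"ty":0,"tz":14,"roll":0},{"tx":0,"ty":0,"tz":14,"roll":0}]'
python3 -m crank '[{"tx":0,"ty":0,"tz":2,"roll":0},{"tx":0,"ty":0,"tz":4,"roll":0},{"tx":0,"ty":0,"tz":6,"roll":0},{"tx":0,"ty":0,"tz":6,"roll":0},{"tx":0,"ty":0,"tz":6,"roll":0}]'
```

```text
clock: 31.48
eef_pos: [0.6069, 0.0764, 0.176]
tcp_rot: [0.542, 3.094, 0.0]
contact_force: [-0.2, 0.2, 1.3]
grip_width: -0.001
finger_force: 0.0
clock: 32.07
eef_pos: [0.6069, 0.0763, 0.1609]
tcp_rot: [-0.542, -3.094, 0.0]
contact_force: [0.5, -0.4, 0.1]
grip_width: 0.003
finger_force: 0.0
clock: 32.48
eef_pos: [0.607, 0.0764, 0.1551]
tcp_rot: [0.542, 3.094, 0.0]
contact_force: [-0.2, -0.0, 1.3]
grip_width: -0.002
finger_force: 0.7
```

```bash
python3 -m crank '[{"tx":0,"ty":0,"tz":1,"roll":0},{"tx":0,"ty":0,"tz":2,"roll":0},{"tx":0,"ty":0,"tz":3,"roll":0},{"tx":0,"ty":0,"tz":3,"roll":0},{"tx":0,"ty":0,"tz":3,"roll":0}]'
python3 -m crank '[{"tx":0,"ty":0,"tz":1,"roll":0},{"tx":0,"ty":0,"tz":2,"roll":0},{"tx":0,"ty":0,"tz":3,"roll":0},{"tx":0,"ty":0,"tz":3,"roll":0},{"tx":0,"ty":0,"tz":3,"roll":0}]'
```

```text
clock: 32.9
eef_pos: [0.6072, 0.0763, 0.1545]
tcp_rot: [0.542, 3.092, 0.001]
contact_force: [-5.3, -0.0, 16.2]
grip_width: 0.003
finger_force: 8.0
clock: 33.32
eef_pos: [0.6073, 0.0763, 0.1542]
tcp_rot: [0.541, 3.089, 0.002]
contact_force: [-10.1, -1.5, 30.7]
grip_width: -0.002
finger_force: 15.4
```

Bar top meets a hard stop at z = 0.1545, so the cover is shut. Now the tab.

```bash
python3 -m crank '[{"tx":0,"ty":0,"tz":-15,"roll":0},{"tx":0,"ty":0,"tz":-50,"roll":0},{"tx":0,"ty":0,"tz":-90,"roll":0},{"tx":0,"ty":0,"tz":-110,"roll":0},{"tx":125,"ty":38,"tz":-110,"roll":0},{"tx":250,"ty":75,"tz":-110,"roll":0},{"tx":250,"ty":75,"tz":-110,"roll":0},{"tx":250,"ty":75,"tz":-110,"roll":0},{"tx":250,"ty":75,"tz":-110,"roll":0},{"tx":250,"ty":75,"tz":-110,"roll":0},{"tx":250,"ty":75,"tz":-110,"roll":0},{"tx":250,"ty":75,"tz":-110,"roll":0}]' 0.3
python3 - <<'E'
from h import *
shot("wrist","w9.png")
panlook(9)
a=cv2.imread("pics/w9.png")[60:380,100:420];cv2.imwrite("pics/W9.png",cv2.resize(a,(600,600),interpolation=cv2.INTER_CUBIC))
go(*gr(-.188,0,.092),YAW+np.pi/2)
E
```

```text
clock: 34.32
eef_pos: [0.3954, 0.2333, 0.2596]
tcp_rot: [0.536, 3.095, 0.002]
contact_force: [0.4, -0.4, -0.1]
grip_width: 0.698
finger_force: 0.0
wrist [260. 248.] [  28   89 1687] grader -0.105 0.0
top 153 [0.474 0.22  0.02 ]
tx 0.4 ty -1.3 tz 166.9 roll 0.000 (or -3.141) | rows>=4.0 yawy 1.224 q6 0.87
```

View pics/W9.png

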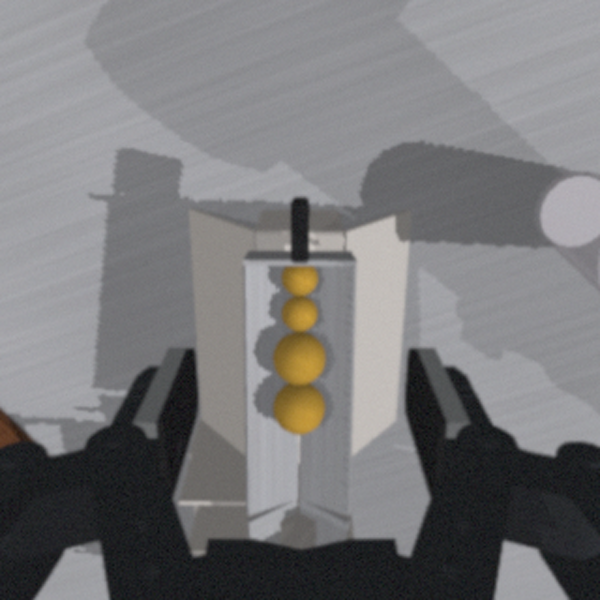

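Tab at (300,200–260) in the crop, centred in y. I'll check its x position.

```bash
python3 - <<'E'
from h import *
C=wcam("w9.png")
for p in((300,200),(300,258)):
    X=onz(C,np.array(p)/1.875+[100,60],.111)-O;print(X@u,X@v)
E
python3 -m crank '[{"tx":0,"ty":-1,"tz":40,"roll":0},{"tx":0,"ty":-1,"tz":80,"roll":0},{"tx":0,"ty":-1,"tz":120,"roll":0},{"tx":0,"ty":-1,"tz":150,"roll":0},{"tx":0,"ty":-1,"tz":160,"roll":0},{"tx":0,"ty":-1,"tz":165,"roll":0},{"tx":0,"ty":-1,"tz":165,"roll":0},{"tx":0,"ty":-1,"tz":165,"roll":0}]'
```

```text
-0.20573676050860268 0.0006928153584047636
-0.172561118510012 0.0007853564480560238
clock: 35.13
eef_pos: [0.3981, 0.2311, 0.0958]
tcp_rot: [0.543, 3.093, 0.002]
contact_force: [0.3, 0.2, -0.4]
grip_width: 0.703
finger_force: 0.0
```

```bash
python3 -m crank '[{"tx":1,"ty":0,"tz":2,"roll":0},{"tx":1,"ty":0,"tz":2,"roll":0},{"tx":1,"ty":0,"tz":2,"roll":0},{"tx":1,"ty":0,"tz":2,"roll":0},{"tx":1,"ty":0,"tz":2,"roll":0},{"tx":1,"ty":0,"tz":2,"roll":0},{"tx":1,"ty":0,"tz":2,"roll":0},{"tx":1,"ty":0,"tz":2,"roll":0}]' 1
python3 -m crank '[{"tx":-0.1,"ty":0,"tz":-5.6,"roll":0},{"tx":-0.3,"ty":0,"tz":-11.2,"roll":0},{"tx":-0.8,"ty":0,"tz":-16.8,"roll":0},{"tx":-1.3,"ty":0,"tz":-22.4,"roll":0},{"tx":-2.1,"ty":0,"tz":-27.9,"roll":0}]'
```

```text
clock: 35.8
eef_pos: [0.3965, 0.2321, 0.0928]
tcp_rot: [0.541, 3.093, 0.003]
contact_force: [-0.2, 5.8, 4.9]
grip_width: 0.105
finger_force: 60.5
clock: 36.22
eef_pos: [0.399, 0.2311, 0.1199]
tcp_rot: [0.542, 3.093, 0.002]
contact_force: [9.4, 5.3, -6.0]
grip_width: 0.103
finger_force: 58.4
```

```bash
python3 -m crank '[{"tx":-0.9,"ty":0,"tz":-5.6,"roll":0},{"tx":-2,"ty":0,"tz":-11.1,"roll":0},{"tx":-3.3,"ty":0,"tz":-16.6,"roll":0},{"tx":-4.7,"ty":0,"tz":-22,"roll":0},{"tx":-6.2,"ty":0,"tz":-27.4,"roll":0},{"tx":-8,"ty":0,"tz":-32.7,"roll":0},{"tx":-9.9,"ty":0,"tz":-38,"roll":0},{"tx":-10.6,"ty":0,"tz":-40,"roll":0},{"tx":-10.6,"ty":0,"tz":-40,"roll":0},{"tx":-10.6,"ty":0,"tz":-40,"roll":0},{"tx":-10.6,"ty":0,"tz":-40,"roll":0},{"tx":-10.6,"ty":0,"tz":-40,"roll":0}]'
python3 - <<'E'
from h import *
panlook(10)
E
```

```text
clock: 37.22
eef_pos: [0.4092, 0.2274, 0.1594]
tcp_rot: [0.542, 3.093, 0.001]
contact_force: [10.5, 4.9, -7.2]
grip_width: 0.103
finger_force: 58.6
top 16 [0.607 0.173 0.02 ]
```

```bash
python3 -m crank '[{"tx":-0.5,"ty":0,"tz":-2,"roll":0},{"tx":-0.5,"ty":0,"tz":-2,"roll":0},{"tx":-0.5,"ty":0,"tz":-2,"roll":0},{"tx":-0.5,"ty":0,"tz":-2,"roll":0},{"tx":-0.5,"ty":0,"tz":-2,"roll":0},{"tx":-0.5,"ty":0,"tz":-2,"roll":0},{"tx":-0.5,"ty":0,"tz":-2,"roll":0},{"tx":-0.5,"ty":0,"tz":-2,"roll":0},{"tx":-0.5,"ty":0,"tz":-2,"roll":0},{"tx":-0.5,"ty":0,"tz":-2,"roll":0},{"tx":-0.5,"ty":0,"tz":-2,"roll":0},{"tx":-0.5,"ty":0,"tz":-2,"roll":0},{"tx":-0.5,"ty":0,"tz":-2,"roll":0},{"tx":-0.5,"ty":0,"tz":-2,"roll":0},{"tx":-0.5,"ty":0,"tz":-2,"roll":0},{"tx":-0.5,"ty":0,"tz":-2,"roll":0}]'
python3 - <<'E'
from h import *
s=shot("scene","s11.png");t=shot("top","t11.png")
A=cv2.resize(s[105:235,220:370],(600,520),interpolation=cv2.INTER_CUBIC)
cv2.imwrite("pics/S11.png",A[:,:,::-1])
E
```

```text
clock: 38.65
eef_pos: [0.4098, 0.2272, 0.1612]
tcp_rot: [0.542, 3.092, 0.001]
contact_force: [10.6, 4.6, -9.2]
grip_width: 0.1
finger_force: 58.4
```

View pics/S11.png

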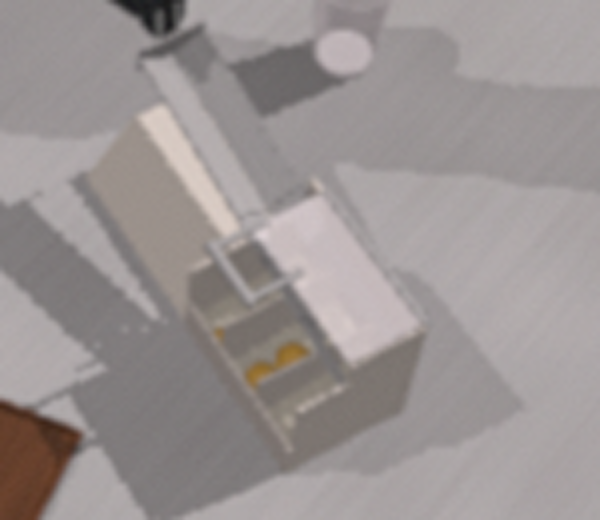

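The pan is empty and at its upper stop. Two mediums lie in the second bay at (258,372) and (290,352), and a small one at the first bay's front wall at (218,333). I'll lower the pan.

```bash
python3 -m crank '[{"tx":1.5,"ty":0,"tz":5,"roll":0},{"tx":3.5,"ty":0,"tz":12,"roll":0},{"tx":5.3,"ty":0,"tz":18,"roll":0},{"tx":7,"ty":0,"tz":24,"roll":0},{"tx":8.5,"ty":0,"tz":31,"roll":0},{"tx":10,"ty":0,"tz":38,"roll":0},{"tx":11,"ty":0,"tz":45,"roll":0},{"tx":12,"ty":0,"tz":52,"roll":0},{"tx":12.5,"ty":0,"tz":59,"roll":0},{"tx":12.8,"ty":0,"tz":65,"roll":0},{"tx":13,"ty":0,"tz":68,"roll":0},{"tx":13,"ty":0,"tz":69,"roll":0},{"tx":13,"ty":0,"tz":69,"roll":0}]'
python3 -m crank '[{"tx":0,"ty":0,"tz":0,"roll":0},{"tx":0,"ty":0,"tz":0,"roll":0},{"tx":0,"ty":0,"tz":0,"roll":0},{"tx":0,"ty":0,"tz":0,"roll":0},{"tx":0,"ty":0,"tz":0,"roll":0},{"tx":0,"ty":0,"tz":0,"roll":0}]' 0.4
python3 -m crank '[{"tx":0,"ty":0,"tz":-20,"roll":0},{"tx":0,"ty":0,"tz":-60,"roll":0},{"tx":0,"ty":0,"tz":-100,"roll":0},{"tx":0,"ty":0,"tz":-140,"roll":0},{"tx":0,"ty":0,"tz":-170,"roll":0},{"tx":0,"ty":0,"tz":-170,"roll":0},{"tx":0,"ty":0,"tz":-170,"roll":0}]'
python3 - <<'E'
from h import *
go(*gr(.06,-.04,.30),YAW+np.pi/2)
E
```

```text
clock: 39.83
eef_pos: [0.3958, 0.2323, 0.0936]
tcp_rot: [-0.54, -3.094, -0.004]
contact_force: [-5.2, 8.4, 4.7]
grip_width: 0.103
finger_force: 60.8
clock: 40.33
eef_pos: [0.3962, 0.231, 0.0928]
tcp_rot: [-0.542, -3.094, 0.0]
contact_force: [-0.1, 0.1, 0.3]
grip_width: 0.596
finger_force: 0.0
clock: 40.92
eef_pos: [0.3969, 0.2315, 0.2645]
tcp_rot: [0.542, 3.092, 0.003]
contact_force: [-0.4, -0.0, -0.9]
grip_width: 0.6
finger_force: 0.0
tx -248.7 ty -40.9 tz -35.1 roll 0.000 (or -3.141) | rows>=6.1 yawy 1.224 q6 0.87
```

```bash
python3 -m crank '[{"tx":-200,"ty":-41,"tz":-60,"roll":0},{"tx":-200,"ty":-41,"tz":-60,"roll":0},{"tx":-200,"ty":-41,"tz":-60,"roll":0},{"tx":-200,"ty":-41,"tz":-60,"roll":0},{"tx":-200,"ty":-41,"tz":-60,"roll":0},{"tx":-200,"ty":-41,"tz":-60,"roll":0},{"tx":-200,"ty":-41,"tz":-60,"roll":0},{"tx":-200,"ty":-41,"tz":-60,"roll":0}]'
python3 - <<'E'
from h import *
s=shot("wrist","w12.png")
cv2.imwrite("pics/W12.png",cv2.resize(s[60:330,100:460],(800,600),interpolation=cv2.INTER_CUBIC)[:,:,::-1])
E
```

```text
clock: 41.58
eef_pos: [0.5701, 0.1245, 0.3211]
tcp_rot: [-0.543, -3.092, 0.001]
contact_force: [-0.5, 0.8, 0.1]
grip_width: 0.604
finger_force: 0.0
```

View pics/W12.png

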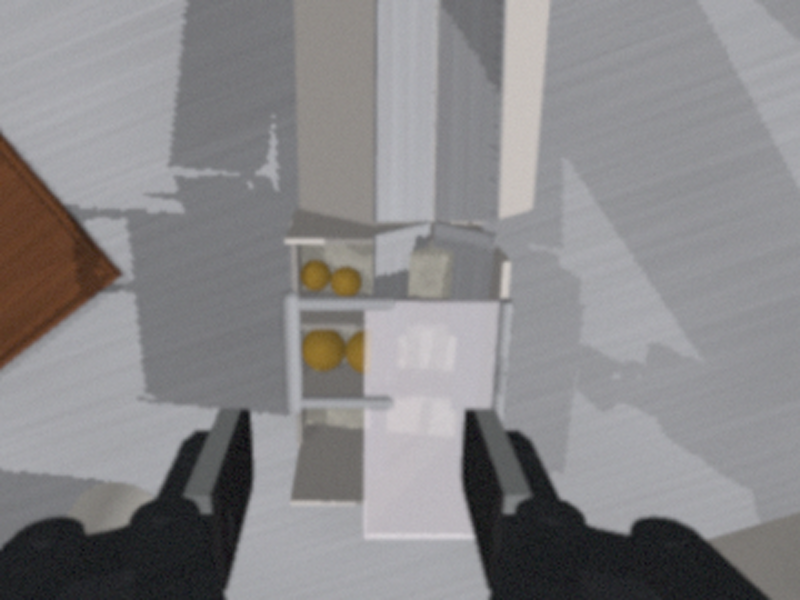

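Two small ones are in the first bay at (316,274) and (346,281), and two mediums in the second at (323,350) and (360,350). The pan is down, the cover is shut, and the arm is clear of everything.

```bash
python3 -c "
from cell import manip
print(manip.sign_off())"
```

```text
the job is handed in; nothing more can be done
None
```

I sorted all four chocolates that were there (two small into the first bay, two medium into the second), with the cover shut, the pan back at rest and the arm clear, and handed the job in at about 42 s; sign-off returned no verdict.

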